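# Fetch the bracket tote with the pallet hook, load the carrier and index it to tapping

## Task

Take the pallet hook from its cradle, hook it over the front lip of the tote deep in the wire rack and drag the tote completely out of the rack, not touching the tote with the gripper while it is in there; lay the hook back in its cradle. Stand all the brackets from the tote upright in the carrier's bays, one per bay, flat on its floor, while the carrier is still at the loading end of its rail. Then push the loaded carrier along the rail until it rests in the detent of the tapping station, and leave the other things on the bench where they are.

Things in the scene. Friction and masses are not known exactly. Their poses are not given: they have to be found in the camera images.
- rack: Low open wire rack fixed on the bench: four posts and a wire roof, 320 mm deep, 276 mm wide (244 mm between posts), roof underside 154, top 167 mm above the bench. No floor: tote stands on the bench. Origin: on the bench, middle of the open mouth; +x leads into the bay (away to the robot's left), z up.
- tote: Loose grey open tote, 200 (x) x 180 (y) x 45 mm high, walls 5, floor 4 mm, 0.25-0.4 kg empty. Origin: centre of underside. The -x end wall (outer face x = -100, inner -95 mm) is the front lip, at first 30-60 mm inside the rack mouth. Behind it an empty gap for the hook up to a cross wall (x = -57 to -53 mm, 38 mm high); brackets stand behind that.
- carrier_floor (a point): Carrier: dark steel tray 168 mm (x) x 146 mm (y), which slides on the rail; four bays (2 x 2), each 75 x 64 mm inside, parted and edged by 6 mm wide ribs 8 mm high. This point: centre of the tray's floor (upper side), 26 mm above the bench; x along the rail to the tapping station (away from the robot), z up.
- carrier_post (a point): Top centre of the carrier's upright square push post, black plastic, 24 x 24 mm, 65 mm tall (its foot level with the tray floor, its top 91 mm above the bench), 103 mm from the tray centre on the robot's side.
- carrier (a joint): Slide of the carrier along the rail, m. 0 = near (loading) end; starts at 0-0.03. A spring-ball detent holds it at 0.120 = tapping station (tray centre beside the small dark plunger block on the rail's right); end stop 0.165. Sliding takes about 2 N, getting into or out of the detent about 5 N; let go within 4 mm of 0.120 it settles by itself.
- rail: Fixed aluminium rail 400 x 90 mm, 16 mm high. Origin: on the bench under the tray centre at slide 0; +x along the slide to the tapping station.
- cradle: Fixed hook cradle on the bench: two grey forks 16 mm thick, at x = -40 and +40 mm, seats 60 mm above the bench, each with cheeks 15 mm high and 36 mm apart; the fingers fit between the forks. Origin: on the bench under its middle; x along the hook that lies in it.
- hook: Loose pallet hook, 0.22 kg, in the cradle. Wooden handle 110 (x) x 26 (y) x 34 mm high; origin: centre of its underside. A 10 mm rod leaves the +x end of the handle, axis 17 mm above the underside, runs to x = 200 mm, then straight down; tip ends 25 mm below the underside. Balance point about x = 15 mm. Grip the handle across its width from above.
- bay1 (a point): Centre of the floor of one bay of the carrier, axes as the carrier's (tray x -40.5, y -35 mm).
- bay2 (a point): Centre of the floor of one bay of the carrier, axes as the carrier's (tray x -40.5, y +35 mm).
- bay3 (a point): Centre of the floor of one bay of the carrier, axes as the carrier's (tray x +40.5, y -35 mm).
- bay4 (a point): Centre of the floor of one bay of the carrier, axes as the carrier's (tray x +40.5, y +35 mm).
- bracket1: Loose aluminium bracket, an upside-down T, 0.165 kg (absent in some starts): foot plate 60 mm (x) x 44 mm (y) x 8 mm, upright rib 14 mm thick (y) along the whole 60 mm, top 56 mm above the underside. Origin: centre of the underside. Starts standing on the tote's floor, rib about parallel to the tote's length. Grip the rib from above.
- bracket2: Loose aluminium bracket, an upside-down T, 0.165 kg (absent in some starts): foot plate 60 mm (x) x 44 mm (y) x 8 mm, upright rib 14 mm thick (y) along the whole 60 mm, top 56 mm above the underside. Origin: centre of the underside. Starts standing on the tote's floor, rib about parallel to the tote's length. Grip the rib from above.
- bracket3: Loose aluminium bracket, an upside-down T, 0.165 kg (absent in some starts): foot plate 60 mm (x) x 44 mm (y) x 8 mm, upright rib 14 mm thick (y) along the whole 60 mm, top 56 mm above the underside. Origin: centre of the underside. Starts standing on the tote's floor, rib about parallel to the tote's length. Grip the rib from above.
- bracket4: Loose aluminium bracket, an upside-down T, 0.165 kg (absent in some starts): foot plate 60 mm (x) x 44 mm (y) x 8 mm, upright rib 14 mm thick (y) along the whole 60 mm, top 56 mm above the underside. Origin: centre of the underside. Starts standing on the tote's floor, rib about parallel to the tote's length. Grip the rib from above.
- wrench: bystander, leave alone: open-end wrench lying near the robot, 140 mm.
- oil_can: bystander, leave alone: grey can 54 mm across, 110 mm tall.
- mug: bystander, leave alone: white mug, 76 mm across, 90 mm tall.
- plate_stack: bystander, leave alone: stack of aluminium plates 101 x 71 x 40 mm.
- tap_box: bystander, leave alone: open wooden box 80 x 120 x 50 mm.
- wood_block: bystander, leave alone: wooden block 100 x 60 x 45 mm.
There are look-alikes about, which are no part of the job. What is shaped like the bracket3 but orange is not meant. What is shaped like the bracket2 but yellow is not meant.

How it is judged:
By the outcome, as a careful person would: the job done as asked, in the order asked, and still so for the second after the job is handed in, with the robot touching nothing.
Of bracket1, bracket2, bracket3, bracket4 only 2 to 4 are there at a start; the rules pass over those that are not, and their reading is None.
At some moment in a run one of tote, bracket1, bracket2, bracket3, bracket4 may be knocked a few centimetres aside while the robot is not near it.
It also fails if it takes over 210 s, if anything falls off the work surface, if the arm or the gripper's body presses on something with over 40 N, if the wrist force passes 120 N, or if a joint passes its speed limit or range.

## Robot

A 6-joint arm with a two-finger parallel gripper is mounted at the origin on the work surface. World frame = base frame: x ahead of the robot, y to its left, z up, the work surface at z = 0. Lengths are in m, angles in rad, forces in N, time in s.
With the tool pointing down it reaches from about 0.425 to 0.925 m from the base axis. Payload 12.5 kg.
Tool frame: the origin (TCP) lies at the very end of the fingers, on their centre line; the grasp point (between the pads) lies 19 mm behind it; z points along the fingers, y is the line along which they close (so a half turn about z gives the same grasp; the last joint's range is limited). The gripper opens to 85 mm and grips with 20 to 120 N. Pads are 22 mm wide; open, the fingers measure 114 mm over their backs; the gripper's body (76 mm by 85 mm) begins 54 mm behind the grasp point. The pads swing forward as they close: fully open they stand 13 mm farther back than shut.
Start: joints at [-1.329, 0.491, 1.559, -0, 1.092, -0.106], TCP at [0.213, -0.588, 0.231] pointing down, gripper open.
Joint ranges: [-3.1, 3.1], [-0.84, 2.19], [0.05, 2.79], [-1.13, 4.28], [0.06, 2.93], [-2.69, 2.69]. Speed limits (rad/s): [2.22, 2.22, 2.79, 3.14, 3.14, 3.14].

## Interface

Orientations are given as a unit quaternion [w, x, y, z].
In Python, from bench import robot gives the robot as it stands. The module is installed in compiled form; this text tells all that it offers.
- The arm moves only by the shell command python3 -m handwheel 'ROWS' [FORCE]. ROWS is a JSON object whose one key "motion" holds a list of rows, each a list of 7 numbers: the turn, a rotation vector about the tool's x, y, z in units of 5 degrees (1.0 is 5 degrees), then the shift along the tool's x, y, z in units of 30 mm (1.0 is 30 mm), then the finger opening in mm, from 0 to 85.4. A call has 1 to 5 rows; each row shifts and turns the commanded pose from where the row before left it, along the tool's axes as they then stand; what a row does not reach is not made up. A row lasts 1/12 s, in which the tool goes at most 41.7 mm and 7.16 degrees, less where a joint would pass 70% of its speed; a pose out of reach is approached as far as the arm can. A call is refused whole if a number of a shift passes 1 or a number of a turn 1, either way. A call with a gripper value outside its range is refused whole. The fingers move at their own pace and stop on an object; FORCE is the grip in N (left out, the last holds). Time passes only in rows, so rows that do not move let the fingers close. It gives the time, the measured TCP pose, the force, the opening and the grip force at its end, in the units of the state.
- robot.get_obs(): the state, without advancing time (a new reading comes with each control period).
- robot.read_camera(name): name is "scene" or "top"; returns (picture, depth): 420x560x3 uint8, red, green, blue; 420x560 float32, m along the optical axis (not along the pixel's ray), 0 where there is no reading.
- robot.calibration(name): a dict with "vertical_fov" (degrees; the focal length in pixels is half the picture's height over the tangent of half this angle, whatever the lens; pixels are square), "cx", "cy" (the principal point, pixels), "distortion" ([k1, k2, p1, p2, k3] as OpenCV has them; the pictures are not rectified), "rvec" (rotation vector, rad) and "tvec" (3), from world to camera coordinates, as OpenCV has them. Camera axes: x right, y down, z forward; pixel columns grow to the right and rows downward; lengths in m; the calibration is good to about 2 mm. A picture is of the moment at which its call begins. calibration takes no time and is no camera call.
- robot.sign_off(): hands the job in; it is judged then, once.
The state is a dict: "clock": time; "qpos": joint angles; "joint_vel": joint speeds; "effort": joint torques, N m; "ee_pos": TCP position; "orientation": TCP orientation; "ft_force": force on the tool from outside, world axes, zero at the start; "wrist_torque": the same for the moment, N m; "finger_gap": finger opening in m; "gripper_force": force on a finger pad.
Only numpy, scipy, OpenCV 4.12 (cv2) and the standard library are available. Lean on these libraries where they do the work, as an engineer would, in place of code of your own. Each camera call takes 0.05 s, during which the arm holds its last target. There are 200 camera calls.

## Working session

There is one attempt and no reset: what is moved stays moved. The work goes in short steps, Python scripts to look and compute and a shell command to move; the robot and the scene stay as the last step left them, time stands still between calls to the robot, and variables do not carry over. Pictures are saved under pics/ and viewed, at most 14 in all, crops included, and the job is handed in when it is done.

```bash
mkdir -p pics
cat > h.py <<'E'
import numpy as np, cv2
from bench import robot
from scipy.spatial.transform import Rotation as R
def cam(n):
    c=robot.calibration(n); f=210/np.tan(np.radians(c["vertical_fov"])/2)
    K=np.array([[f,0,c["cx"]],[0,f,c["cy"]],[0,0,1.]])
    return K,np.array(c["distortion"],float),np.array(c["rvec"],float),np.array(c["tvec"],float)
def shot(n):
    im,d=robot.read_camera(n); np.savez(f"{n}.npz",im=im,d=d); return im,d
def load(n):
    z=np.load(f"{n}.npz"); return z["im"],z["d"]
def cloud(n,d):
    K,D,rv,tv=cam(n); v,u=np.mgrid[:420,:560]
    p=cv2.undistortPoints(np.stack([u,v],-1).reshape(-1,1,2).astype(np.float32),K,D).reshape(420,560,2)
    c=np.dstack([p[...,0]*d,p[...,1]*d,d])
    w=(c-tv)@cv2.Rodrigues(rv)[0]
    w[d==0]=np.nan
    return w
def proj(n,P):
    K,D,rv,tv=cam(n); return cv2.projectPoints(np.array(P,float).reshape(-1,1,3),rv,tv,K,D)[0].reshape(-1,2)
def save(im,name,s=1.4):
    cv2.imwrite(f"pics/{name}.png",cv2.resize(im[...,::-1],None,fx=s,fy=s,interpolation=cv2.INTER_CUBIC))
def tool():
    o=robot.get_obs(); q=o["orientation"]; return np.array(o["ee_pos"]),R.from_quat([q[1],q[2],q[3],q[0]])
def go(x,y,z,yaw=None):
    """units for move to xyz with tool down, tool-y axis at yaw (mod pi)"""
    p,r=tool(); d=np.array([x,y,z])-p
    M=r.as_matrix(); print("tcp",p.round(4),"shift units (cur tool)",(M.T@d/0.03).round(2))
    if yaw is not None:
        cur=np.arctan2(M[1,1],M[0,1]); dy=(yaw-cur+np.pi/2)%np.pi-np.pi/2
        Y=np.array([np.cos(cur+dy),np.sin(cur+dy),0]);Z=np.array([0,0,-1.]);T=np.c_[np.cross(Y,Z),Y,Z]
        rv=R.from_matrix(M.T@T).as_rotvec()
        print("turn units",(np.degrees(rv)/5).round(2),"shift after turn",(T.T@d/0.03).round(2),"q6",round(robot.get_obs()["qpos"][5],2))
E
python3 - <<'E'
from h import *
for n in("scene","top"):
    im,d=shot(n); save(im,n+"0"); K,D,rv,tv=cam(n); print(n,-cv2.Rodrigues(rv)[0].T@tv,K[0,0])
o=robot.get_obs();print(o); print(tool()[1].as_matrix().round(3))
E
```

```text
scene [0.92957127 0.74920677 1.17525713] 397.4210072944974
top [ 0.29175275 -0.00602046  1.84759291] 510.19697375482
{'clock': 0.1, 'qpos': array([-1.32862145e+00,  4.91497744e-01,  1.55937807e+00,  1.37530086e-05,
        1.09171740e+00, -1.05584616e-01]), 'joint_vel': array([-2.59580335e-04, -2.36845797e-03, -1.39396976e-03,  2.33464510e-03,
       -1.54107655e-04, -8.99082986e-05]), 'effort': array([ 2.57212014e-03, -6.19446301e+01, -2.62027949e+01, -5.35072240e-05,
        2.87637995e-03,  5.15491990e-06]), 'ee_pos': array([ 0.21298091, -0.58738182,  0.23079073]), 'orientation': array([-4.99527374e-04,  9.84921392e-01,  1.73001739e-01, -2.80534115e-05]), 'ft_force': array([-0.68574924, -0.22831947,  0.83670539]), 'wrist_torque': array([-0.00497588,  0.01757618,  0.01847808]), 'gripper_force': 0.0, 'finger_gap': 0.0850243719807726}
[[ 0.94   0.341 -0.   ]
 [ 0.341 -0.94   0.001]
 [ 0.    -0.001 -1.   ]]
```

View pics/top0.png

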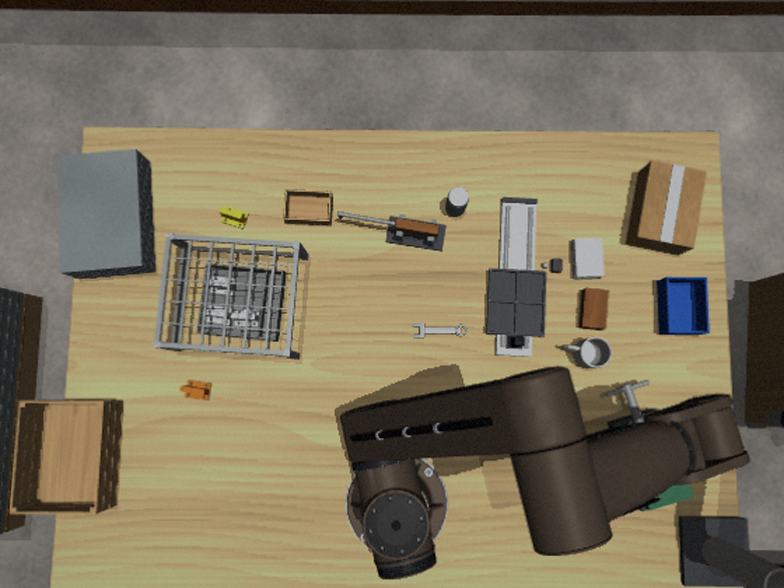

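View pics/scene0.png

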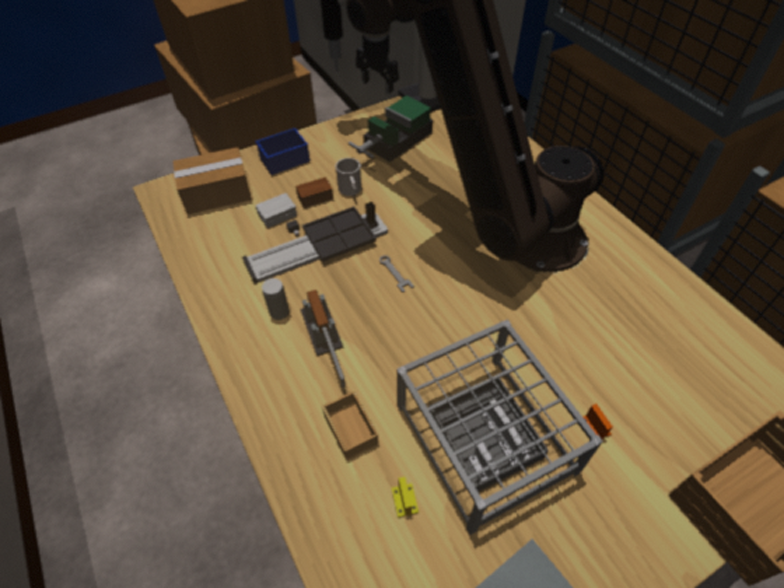

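The top view shows, in 784x588 pixels, the rack at (230,295) with the tote and brackets inside. The hook handle lies in its cradle at (415,228) with the rod running left to (340,215). The carrier is at (516,302) with its post at (516,341), the rail's far end is at (518,205), and the plunger is at (556,265).

Look-alikes: the yellow bracket at (234,216) and the orange one at (196,390) are not meant. The aluminium brackets in the tote, around (215–250, 283–320), are the ones I want.

```bash
cat > m.py <<'E'
from h import *
def ortho(name,x0,x1,y0,y1,zlo,zhi,out,mm=1.0):
    pass
def fitrect(P):
    (c,s,a)=cv2.minAreaRect((P[:,:2]*1000).astype(np.float32)); return np.round(c,1),np.round(s,1),round(a,1)
E
python3 - <<'E'
from m import *
for n in("top","scene"):
    im,d=load(n); w=cloud(n,d); x,y,z=w[...,0],w[...,1],w[...,2]
    print(n,"bench z",np.nanmedian(z[(x>.6)&(x<.9)&(y>.0)&(y<.8)]))
    def m(name,c):
        P=w[c]; print(name,len(P),fitrect(P) if len(P)>4 else'', 'zmed',np.round(np.nanmedian(P[:,2]),4) if len(P) else '')
    hsv=cv2.cvtColor(im,cv2.COLOR_RGB2HSV); H,S,V=[hsv[...,i].astype(int) for i in range(3)]
    m("rackroof",(z>.155)&(z<.18)&(y>.2)&(y<.75)&(x>.3)&(x<.8))
    m("handle",(z>.086)&(z<.105)&(x>.6)&(x<.85)&(y>-.12)&(y<.07))
    m("handle red",(z>.07)&(z<.105)&(x>.6)&(x<.85)&(y>-.12)&(y<.07)&(S>110)&(H<15))
    m("rod",(z>.065)&(z<.09)&(x>.6)&(x<.85)&(y>.0)&(y<.2))
    m("post",(z>.08)&(z<.1)&(x>.3)&(x<.5)&(y>-.4)&(y<-.15))
    m("tray",(z>.020)&(z<.045)&(x>.38)&(x<.65)&(y>-.4)&(y<-.18))
    m("rail",(z>.010)&(z<.022)&(x>.35)&(x<.9)&(y>-.4)&(y<-.2))
    m("inrack hi",(z>.045)&(z<.075)&(x>.35)&(x<.7)&(y>.25)&(y<.65))
    m("tote top",(z>.036)&(z<.05)&(x>.35)&(x<.7)&(y>.25)&(y<.65))
# upsampled crops of the tote, both views
im,_=load("top"); a=im[160:260,105:225]; b=load("scene")[0][225:375,275:435]
a=cv2.resize(a,(720,600),interpolation=cv2.INTER_CUBIC); save(a,"tote_top",1)
b=cv2.resize(b,(640,600),interpolation=cv2.INTER_CUBIC); save(b,"tote_scene",1)
E
```

```text
top bench z 0.0032927522806341014
rackroof 2515 (array([506.3, 406.2]), array([324. , 276.3]), 86.7) zmed 0.1646
handle 228 (array([694.4, -18.6]), array([163.4,  26.9]), 81.4) zmed 0.0945
handle red 242 (array([690.9, -45.6]), array([108.7,  27.5]), 80.3) zmed 0.0934
rod 135 (array([709.8,  74.5]), array([163.6,  31.8]), 71.6) zmed 0.0799
post 50 (array([ 406.6, -295.8]), array([21.2, 23.9]), 0.1) zmed 0.0919
tray 2000 (array([ 514.1, -302.3]), array([163.8, 274.9]), 79.7) zmed 0.0277
rail 1507 (array([ 623.5, -302.1]), array([194.6, 536. ]), 88.6) zmed 0.017
inrack hi 612 (array([529.8, 450.1]), array([414.5, 314.4]), 86.7) zmed 0.0537
tote top 479 (array([530.1, 450.1]), array([413.9, 313. ]), 86.6) zmed 0.0433
scene bench z 0.0008975753824868345
rackroof 3825 (array([506.8, 405.5]), array([323.8, 277.7]), 86.7) zmed 0.1642
handle 206 (array([693.2, -43.3]), array([111.8,  25.8]), 80.2) zmed 0.0935
handle red 192 (array([693.5, -42.1]), array([109.4,  25.9]), 80.2) zmed 0.0936
rod 171 (array([701.6,  80. ]), array([158.6,  55.9]), 89.0) zmed 0.0806
post 35 (array([ 409.7, -295.2]), array([30.2, 23.1]), 88.2) zmed 0.0883
tray 1289 (array([ 518.2, -303.7]), array([165.2, 249.9]), 81.4) zmed 0.0272
rail 1009 (array([ 579.7, -314.1]), array([161.5, 418.5]), 80.3) zmed 0.0165
inrack hi 737 (array([507.3, 406. ]), array([322.4, 276.9]), 86.6) zmed 0.055
tote top 669 (array([510.1, 410.8]), array([310.6, 272.5]), 86.3) zmed 0.0431
```

View pics/tote_top.png

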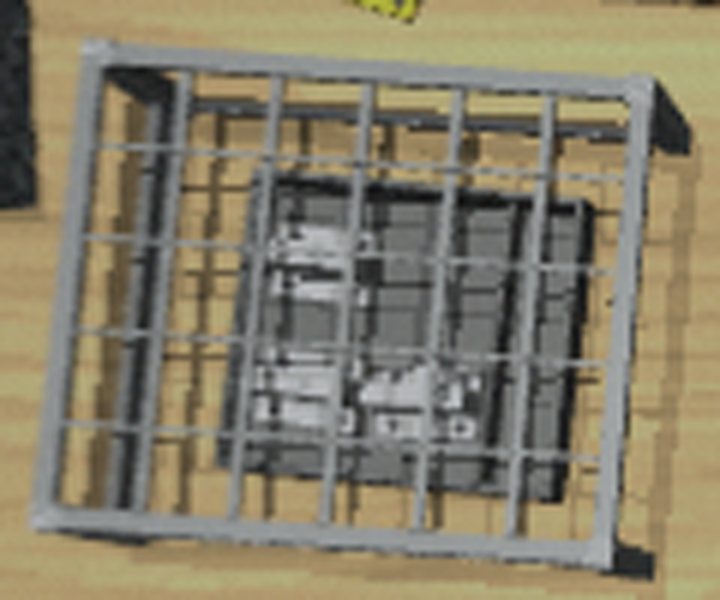

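The crop shows three aluminium brackets in the tote, at about (315,260), (305,385) and (425,400). The front lip is on the right at about x=575, and the rack mouth faces right. Next I measure the tote, tray and wrench.

Run:
```python
from m import *
u=np.array([np.cos(np.radians(86.7)),np.sin(np.radians(86.7))]);v=np.array([-u[1],u[0]])
c=np.array([.5065,.4059]); mouth=c-.16*u; print("mouth",mouth)
acc=np.zeros((300,700,3),np.uint8)
for n in("top","scene"):
    im,d=load(n); w=cloud(n,d); x,y,z=w[...,0],w[...,1],w[...,2]
    hsv=cv2.cvtColor(im,cv2.COLOR_RGB2HSV); S,V=hsv[...,1],hsv[...,2]
    q=w[...,:2]-mouth; a=q@u; b=q@v
    ins=(a>.02)&(a<.3)&(abs(b)<.112)
    t=ins&(z>.035)&(z<.05)&(S<60)
    P=w[t]; print(n,"tote top",len(P),fitrect(P))
    # lip: nearest points
    print("  a hist",np.histogram(a[t],np.arange(.02,.3,.01))[0]); print("  b hist",np.histogram(b[t],np.arange(-.11,.12,.01))[0])
    for nm,lo,hi in(("lip",.02,.06),):
        k=t&(a<np.nanpercentile(a[t],1)+.012); 
        if k.sum()>5:
            pf=np.polyfit(b[k],a[k],1); print("  lip a=",pf, "range b",b[k].min(),b[k].max(), "a mean",a[k].mean())
    k=ins&(z>.053)&(z<.068); print("  ribs",k.sum())
    lab,cc=cv2.connectedComponents(cv2.dilate(k.astype(np.uint8),np.ones((2,2))))
    for i in range(1,lab):
        s=k&(cc==i)
        if s.sum()>8: print("   ",s.sum(),w[s].mean(0).round(3),"ab",a[s].mean().round(3),b[s].mean().round(3),fitrect(w[s]))
    tr=(z>.018)&(z<.045)&(x>.4)&(x<.63)&(y>-.4)&(y<-.2)&(V<95)
    print("  tray",tr.sum(),fitrect(w[tr]),w[tr].mean(0))
    rl=(z>.009)&(z<.024)&(x>.62)&(x<.9)&(y>-.37)&(y<-.24)
    P=w[rl]; xs=np.arange(.63,.79,.02); mid=[(np.percentile(P[abs(P[:,0]-t)<.01,1],[3,97]).mean()) for t in xs]; print("  rail mid",np.polyfit(xs,mid,1),np.round(mid,3), P[:,0].max())
    wr=(z>.004)&(z<.03)&(x>.38)&(x<.48)&(y>-.2)&(y<.06)&(S<50); print("  wrench",wr.sum(),fitrect(w[wr]) if wr.sum()>5 else'', np.nanmax(z[wr]))
    tp=(z>.02)&(z<.05)&(x>.68)&(x<.78)&(y>.11)&(y<.2); print("  near tip",tp.sum())
    rd=(z>.07)&(z<.09)&(x>.69)&(x<.76)&(y>.02)&(y<.2); print("  rod",rd.sum(),fitrect(w[rd]),w[rd].mean(0), "ymax",y[rd].max())
```

```text
mouth [0.49728976 0.24616531]
top tote top 348 (array([503.2, 399.8]), array([201.9, 180.6]), 84.8)
  a hist [ 0  0  0 70 20  2  6 31 22 13  9  1  8  9  6  9 10  8  6 10 15  6 39 48
  0  0  0]
  b hist [ 0  0 63 13 13 13  9 20 12 14 10  9  8 15 17 25 15 14 11 33 34  0]
  lip a= [0.023081   0.05709627] range b -0.08262067396542479 0.09391767781943751 a mean 0.05714729765307108
  ribs 153
    39 [0.546 0.454 0.059] ab 0.21 -0.037 (array([546.6, 453.1]), array([43.2, 14.6]), 84.4)
    47 [0.47  0.459 0.06 ] ab 0.21 0.039 (array([470.5, 457.8]), array([44.3, 13.6]), 82.7)
    37 [0.463 0.402 0.061] ab 0.154 0.043 (array([464.1, 400.6]), array([37.7, 14.2]), 86.0)
    17 [0.464 0.366 0.059] ab 0.118 0.04 (array([463.5, 366.1]), array([11. , 13.4]), 2.0)
  tray 1874 (array([ 509.5, -312.5]), array([167.6, 217. ]), 87.6) [ 0.5069998  -0.30216535  0.0283006 ]
  rail mid [-0.03526905 -0.2853336 ] [-0.308 -0.307 -0.308 -0.31  -0.312 -0.312 -0.314 -0.313 -0.31 ] 0.894713511505254
  wrench 134 (array([ 436.5, -106.7]), array([ 33.5, 133.6]), 0.5) 0.021054939575695035
  near tip 37
  rod 108 (arr
[... 729 characters left out ...]
] ab 0.209 0.037 (array([472. , 455.8]), array([48.4, 16.4]), 85.1)
    64 [0.546 0.452 0.06 ] ab 0.208 -0.037 (array([548.7, 452. ]), array([47.5, 14.7]), 83.2)
    9 [0.476 0.49  0.058] ab 0.242 0.035 (array([476. , 489.4]), array([ 4.3, 12.7]), 75.9)
  tray 1243 (array([ 516.1, -309.8]), array([168., 235.]), 86.1) [ 0.50873355 -0.29877066  0.02790357]
  rail mid [-0.03400306 -0.28541003] [-0.307 -0.306 -0.308 -0.308 -0.311 -0.311 -0.311 -0.313 -0.31 ] 0.8813512137314806
  wrench 93 (array([440.9, -99.4]), array([ 35.8, 121.6]), 3.7) 0.014973856073418999
  near tip 120
  rod 117 (array([716.2,  90. ]), array([139.8,  10.2]), 80.2) [0.71692917 0.09456507 0.08074912] ymax 0.15886429921578027
```

View pics/tote_scene.png

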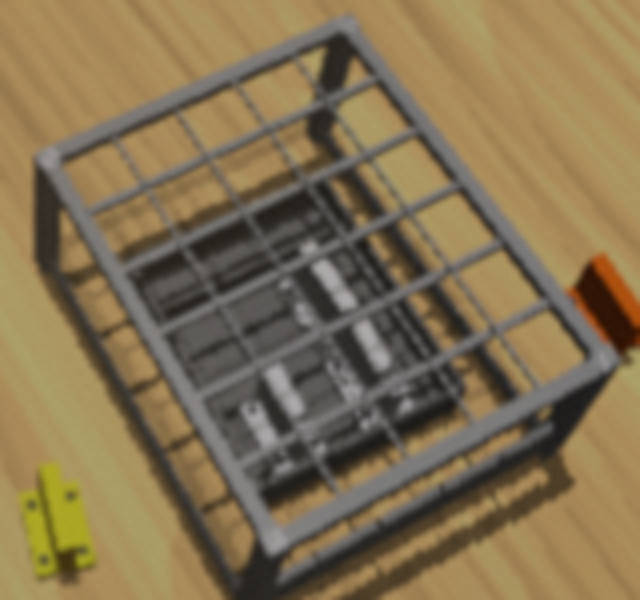

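Run:
```python
from h import *
go(.6955,-.0285,.231,np.radians(80.2-90))
```

```text
tcp [ 0.213  -0.5874  0.2308] shift units (cur tool) [ 2.147e+01 -1.203e+01  1.000e-02]
turn units [-1.000e-02 -1.000e-02 -1.206e+01] shift after turn [ 2.110e+01  1.268e+01 -1.000e-02] q6 -0.11
```

```bash
M="python3 -m handwheel"
python3 -m handwheel '{"motion":[[0,0,0,0.5,-0.28,0,85],[0,0,0,1,-0.56,0,85],[0,0,0,1,-0.56,0,85],[0,0,0,1,-0.56,0,85],[0,0,0,1,-0.56,0,85]]}' 60
python3 -m handwheel '{"motion":[[0,0,0,1,-0.56,0,85],[0,0,0,1,-0.56,0,85],[0,0,0,1,-0.56,0,85],[0,0,0,1,-0.56,0,85],[0,0,0,1,-0.56,0,85]]}'
python3 -m handwheel '{"motion":[[0,0,0,1,-0.56,0,85],[0,0,0,1,-0.56,0,85],[0,0,0,1,-0.56,0,85],[0,0,0,1,-0.56,0,85],[0,0,0,1,-0.56,0,85]]}'
python3 -m handwheel '{"motion":[[0,0,0,1,-0.56,0,85],[0,0,0,1,-0.56,0,85],[0,0,0,1,-0.56,0,85],[0,0,0,1,-0.56,0,85],[0,0,0,1,-0.56,0,85]]}'
python3 -m handwheel '{"motion":[[0,0,0,1,-0.55,0,85],[0,0,-1,0,0,0,85],[0,0,-1,0,0,0,85],[0,0,-1,0,0,0,85],[0,0,-1,0,0,0,85]]}'
python3 -m handwheel '{"motion":[[0,0,-1,0,0,0,85],[0,0,-1,0,0,0,85],[0,0,-1,0,0,0,85],[0,0,-1,0,0,0,85],[0,0,-1,0,0,0,85]]}'
python3 -m handwheel '{"motion":[[0,0,-1,0,0,0,70],[0,0,-1,0,0,0,70],[0,0,-1,0,0,0,70],[0,0,0,0,0,0,70],[0,0,0,0,0,0,70]]}'
python3 - <<'E'
from h import *
go(.6955,-.0285,.075,np.radians(80.2-90))
E
```

```text
clock: 0.52
ee_pos: [0.3151, -0.4685, 0.2311]
orientation: [-0.0, 0.985, 0.173, -0.0]
ft_force: [0.9, -1.0, 0.5]
finger_gap: 0.0853
gripper_force: 0.0
clock: 0.93
ee_pos: [0.4275, -0.3381, 0.2312]
orientation: [-0.0, 0.985, 0.173, -0.0]
ft_force: [0.6, -0.7, -0.4]
finger_gap: 0.0852
gripper_force: 0.0
clock: 1.35
ee_pos: [0.5397, -0.208, 0.2312]
orientation: [-0.0, 0.985, 0.173, -0.0]
ft_force: [1.5, 0.6, 0.6]
finger_gap: 0.0849
gripper_force: 0.0
clock: 1.77
ee_pos: [0.6519, -0.0778, 0.2311]
orientation: [-0.0, 0.985, 0.173, -0.0]
ft_force: [0.0, 0.4, 0.8]
finger_gap: 0.0852
gripper_force: 0.0
clock: 2.18
ee_pos: [0.6736, -0.0532, 0.2308]
orientation: [-0.0, 0.939, 0.344, -0.0]
ft_force: [0.4, -0.3, 0.0]
finger_gap: 0.0849
gripper_force: 0.0
clock: 2.6
ee_pos: [0.6735, -0.0536, 0.231]
orientation: [-0.0, 0.843, 0.539, -0.0]
ft_force: [0.5, -0.1, 0.7]
finger_gap: 0.0845
gripper_force: 0.0
clock: 3.02
ee_pos: [0.6736, -0.0539, 0.2311]
orientation: [-0.0, 0.767, 0.641, -0.0]
ft_force: [0.0, -0.2, 0.3]
finger_gap: 0.0705
gripper_force: 0.0
tcp [ 0.6736 -0.0539  0.2311] shift units (cur tool) [0.96 0.57 5.2 ]
turn units [-0.01  0.   -0.08] shift after turn [0.96 0.57 5.2 ] q6 0.0
```

```bash
python3 -m handwheel '{"motion":[[0,0,-0.08,0.96,0.57,0,60],[0,0,0,0,0,1,60],[0,0,0,0,0,1,60],[0,0,0,0,0,1,60],[0,0,0,0,0,1,60]]}' 60
python3 -m handwheel '{"motion":[[0,0,0,0,0,1,60],[0,0,0,0,0,0.7,60],[0,0,0,0,0,0,60],[0,0,0,0,0,0,20],[0,0,0,0,0,0,10]]}' 60
python3 -m handwheel '{"motion":[[0,0,0,0,0,0,10],[0,0,0,0,0,0,10],[0,0,0,0,0,0,10],[0,0,0,0,0,0,10]]}' 80
python3 -c "
from h import *
im,d=shot('scene'); save(cv2.resize(im[180:320,190:330],None,fx=4,fy=4,interpolation=2),'grip1',1)"
```

```text
clock: 3.43
ee_pos: [0.6956, -0.0286, 0.11]
orientation: [0.0, 0.765, 0.644, 0.0]
ft_force: [0.1, -0.2, 0.2]
finger_gap: 0.0601
gripper_force: 0.0
clock: 3.85
ee_pos: [0.6965, -0.0291, 0.0618]
orientation: [0.001, 0.765, 0.645, 0.001]
ft_force: [0.3, 0.0, -0.2]
finger_gap: 0.0368
gripper_force: 0.0
clock: 4.18
ee_pos: [0.6964, -0.0291, 0.0625]
orientation: [0.001, 0.764, 0.645, 0.001]
ft_force: [-2.6, 0.8, 6.9]
finger_gap: 0.0248
gripper_force: 79.6
```

View pics/grip1.png

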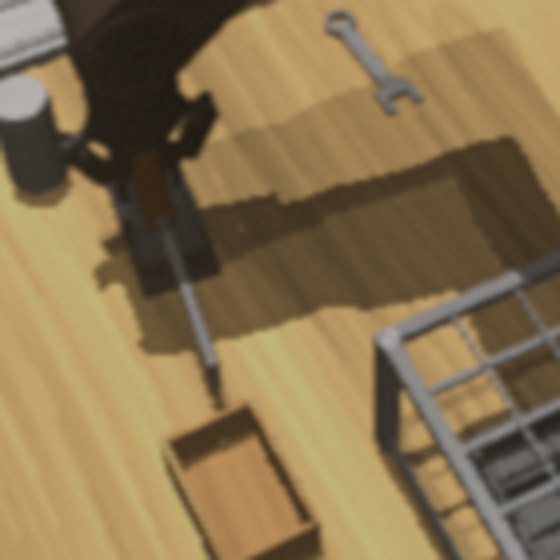

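The hook handle at (150,190) is between the fingers, and the rod end at (215,385) is just short of the tap box. I lift and measure how it hangs.

```bash
python3 -m handwheel '{"motion":[[0,0,0,0,0,-0.4,10],[0,0,0,0,0,-1,10],[0,0,0,0,0,-1,10],[0,0,0,0,0,-1,10],[0,0,0,0,0,-0.4,10]]}' 80
python3 -m handwheel '{"motion":[[0,0,0,0,0,0,10],[0,0,0,0,0,0,10]]}' 80
cat > rod.py <<'E'
from h import *
p,r=tool(); M=r.as_matrix(); h=np.array([-M[1,1],M[0,1]]); h=h if h[1]>0 else -h; s=np.array([-h[1],h[0]])
print("tcp",p.round(4),"hook yaw by tool",np.degrees(np.arctan2(h[1],h[0])).round(2))
for n in("scene","top"):
    im,d=shot(n); w=cloud(n,d); q=w[...,:2]-p[:2]; a=q@h; b=q@s; z=w[...,2]-p[2]
    k=(a>.06)&(a<.17)&(abs(b)<.03)&(z>-.0)&(z<.035); P=np.c_[a[k],b[k],z[k]]
    if len(P)>5: print(n,len(P),"b(a)",np.polyfit(P[:,0],P[:,1],1).round(4),"z(a) surface",np.polyfit(P[:,0],P[:,2],1).round(4))
    k=(a>.06)&(a<.21)&(abs(b)<.03)&(z>-.05)&(z<.035); 
    if k.sum(): print("  amax",np.sort(a[k])[-6:].round(4),"tip zmin",np.sort(z[k&(a>.17)])[:4].round(4), "b at end",np.median(b[k&(a>.17)]).round(4))
E
python3 rod.py
```

```text
clock: 4.65
ee_pos: [0.6971, -0.0293, 0.18]
orientation: [0.003, 0.764, 0.645, 0.002]
ft_force: [0.2, 0.2, -0.4]
finger_gap: 0.0249
gripper_force: 78.8
clock: 4.82
ee_pos: [0.6956, -0.0291, 0.1743]
orientation: [0.0, 0.764, 0.645, 0.0]
ft_force: [-0.6, -0.9, -2.3]
finger_gap: 0.0249
gripper_force: 78.8
tcp [ 0.6956 -0.0291  0.1743] hook yaw by tool 80.32
scene 101 b(a) [-0.0043 -0.0035] z(a) surface [-0.0044  0.0184]
  amax [0.1885 0.1887 0.1888 0.1889 0.1891 0.1895] tip zmin [-0.0232 -0.0219 -0.0216 -0.0189] b at end -0.0048
top 75 b(a) [-0.007  -0.0002] z(a) surface [-0.0117  0.0189]
  amax [0.1827 0.1831 0.1844 0.1848 0.1851 0.1866] tip zmin [-0.0201 -0.0148 -0.0114 -0.0054] b at end 0.0007
```

Run:
```python
from h import *
go(.473,-.027,.174,np.radians(86-90))
```

```text
tcp [ 0.695  -0.0291  0.1724] shift units (cur tool) [-1.18 -7.31 -0.03]
turn units [-0.03  0.   -1.14] shift after turn [-0.45 -7.39 -0.05] q6 0.03
```

```bash
python3 -m handwheel '{"motion":[[0,0,0,-0.08,-0.5,0,10],[0,0,0,-0.16,-1,0,10],[0,0,0,-0.16,-1,0,10],[0,0,0,-0.16,-1,0,10],[0,0,0,-0.16,-1,0,10]]}' 80
python3 -m handwheel '{"motion":[[0,0,0,-0.16,-1,0,10],[0,0,0,-0.16,-1,0,10],[0,0,0,-0.14,-0.8,0,10],[0,0,-0.7,0,0,0,10],[0,0,-0.44,0,0,0,10]]}' 80
python3 -m handwheel '{"motion":[[0,0,0,0,0,1,10],[0,0,0,0,0,1,10],[0,0,0,0,0,0.8,10],[0,0,0,0,0,0,10],[0,0,0,0,0,0,10]]}' 80
python3 rod.py
python3 - <<'E'
from h import *
go(.4846,.1423,.09,np.radians(86-90))
E
```

```text
clock: 5.33
ee_pos: [0.5569, -0.0276, 0.1724]
orientation: [-0.001, 0.764, 0.645, -0.001]
ft_force: [-0.7, -0.5, -1.9]
finger_gap: 0.025
gripper_force: 79.1
clock: 5.75
ee_pos: [0.4723, -0.0271, 0.1733]
orientation: [-0.001, 0.73, 0.683, -0.001]
ft_force: [0.2, 0.0, -2.2]
finger_gap: 0.0252
gripper_force: 79.2
clock: 6.17
ee_pos: [0.4731, -0.0271, 0.089]
orientation: [-0.002, 0.731, 0.682, -0.001]
ft_force: [0.2, 0.0, -1.7]
finger_gap: 0.0248
gripper_force: 79.0
tcp [ 0.4731 -0.0271  0.089 ] hook yaw by tool 86.02
scene 82 b(a) [-0.005  -0.0045] z(a) surface [0.0007 0.0177]
  amax [0.1882 0.1883 0.1885 0.1892 0.1895 0.1895] tip zmin [-0.0216 -0.0186 -0.0185 -0.0165] b at end -0.0057
top 75 b(a) [-0.0047 -0.0021] z(a) surface [-0.0126  0.021 ]
  amax [0.1817 0.1818 0.1823 0.1825 0.1859 0.1859] tip zmin [-0.0231 -0.0005  0.0106  0.0139] b at end -0.002
tcp [ 0.4743 -0.0273  0.0909] shift units (cur tool) [ 5.66 -0.05  0.03]
turn units [0.   0.   0.01] shift after turn [ 5.66 -0.05  0.03] q6 -0.13
```

```bash
cat > tote.py <<'E'
from m import *
u=np.array([np.cos(np.radians(86.7)),np.sin(np.radians(86.7))]);v=np.array([-u[1],u[0]]); mouth=np.array([.4973,.2462])
for n in("top","scene"):
    im,d=load(n); w=cloud(n,d); z=w[...,2]; S=cv2.cvtColor(im,cv2.COLOR_RGB2HSV)[...,1]
    q=w[...,:2]-mouth; a=q@u; b=q@v
    t=(a>.02)&(a<.3)&(abs(b)<.112)&(z>.035)&(z<.05)&(S<60)
    print(n,fitrect(w[t]))
    k=t&(a<.08)&(abs(b)<.08); print("  front-lip b-sections a:",[np.round(np.percentile(a[k&(abs(b-c)<.02)],[5,50]),4) for c in(-.05,0,.05) if (k&(abs(b-c)<.02)).sum()>2])
E
python3 tote.py
```

```text
top (array([503.6, 401.2]), array([202.4, 180.7]), 84.9)
  front-lip b-sections a: [array([0.0531, 0.0562]), array([0.0538, 0.0566]), array([0.0562, 0.0584])]
scene (array([504.3, 402.1]), array([202.9, 182.3]), 84.9)
  front-lip b-sections a: [array([0.0544, 0.0555]), array([0.0644, 0.0645])]
```

```bash
python3 -m handwheel '{"motion":[[0,0,0,0.5,-0.01,0,10],[0,0,0,1,-0.01,0,10],[0,0,0,1,-0.01,0,10],[0,0,0,1,-0.01,0,10],[0,0,0,1,-0.01,0,10]]}' 80
python3 -m handwheel '{"motion":[[0,0,0,0.8,0,0,10],[0,0,0,0.36,0,0,10],[0,0,0,0,0,0,10],[0,0,0,0,0,0.4,10],[0,0,0,0,0,0.4,10]]}' 80
python3 -m handwheel '{"motion":[[0,0,0,0,0,0.3,10],[0,0,0,0,0,0.3,10],[0,0,0,0,0,0.23,10],[0,0,0,0,0,0,10],[0,0,0,0,0,0,10]]}' 80
python3 - <<'E'
from h import *
im,d=shot('scene'); save(cv2.resize(im[220:350,240:400],None,fx=4,fy=4,interpolation=2),'hooked',1)
E
```

```text
clock: 6.68
ee_pos: [0.4824, 0.1089, 0.0919]
orientation: [0.001, 0.731, 0.682, 0.001]
ft_force: [0.8, -0.1, -2.4]
finger_gap: 0.0248
gripper_force: 79.0
clock: 7.1
ee_pos: [0.4849, 0.1418, 0.0673]
orientation: [0.001, 0.731, 0.682, 0.001]
ft_force: [0.6, -0.0, -1.6]
finger_gap: 0.0248
gripper_force: 79.1
clock: 7.52
ee_pos: [0.4842, 0.142, 0.0412]
orientation: [-0.0, 0.731, 0.682, -0.0]
ft_force: [-0.7, 0.4, -2.6]
finger_gap: 0.0251
gripper_force: 79.1
```

View pics/hooked.png

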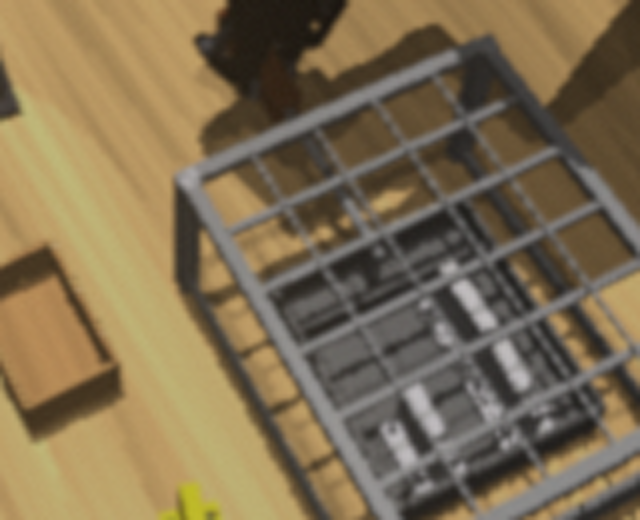

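```bash
python3 -m handwheel '{"motion":[[0,0,0,-0.2,0,0,10],[0,0,0,-0.2,0,0,10],[0,0,0,-0.2,0,0,10],[0,0,0,-0.3,0,0,10],[0,0,0,-0.4,0,0,10]]}' 80
python3 -m handwheel '{"motion":[[0,0,0,-0.4,0,0,10],[0,0,0,-0.4,0,0,10],[0,0,0,-0.4,0,0,10],[0,0,0,-0.4,0,0,10],[0,0,0,-0.4,0,0,10]]}' 80
python3 -m handwheel '{"motion":[[0,0,0,-0.4,0,0,10],[0,0,0,-0.4,0,0,10],[0,0,0,-0.4,0,0,10],[0,0,0,-0.4,0,0,10],[0,0,0,-0.4,0,0,10]]}' 80
python3 - <<'E'
from h import *
shot('top');shot('scene')
E
python3 tote.py
```

```text
clock: 7.98
ee_pos: [0.4817, 0.1031, 0.0416]
orientation: [0.0, 0.731, 0.682, 0.0]
ft_force: [1.4, 5.0, -2.4]
finger_gap: 0.0248
gripper_force: 79.0
clock: 8.4
ee_pos: [0.4772, 0.0427, 0.0416]
orientation: [0.0, 0.731, 0.682, 0.0]
ft_force: [0.3, 5.3, -2.5]
finger_gap: 0.025
gripper_force: 79.0
clock: 8.82
ee_pos: [0.4729, -0.0171, 0.0416]
orientation: [-0.0, 0.731, 0.682, 0.0]
ft_force: [0.7, 5.2, -2.2]
finger_gap: 0.0248
gripper_force: 79.0
top (array([499.6, 318.4]), array([ 73. , 180.1]), 83.9)
  front-lip b-sections a: [array([0.0382, 0.0663])]
scene (array([501.1, 309. ]), array([ 91.6, 180.1]), 84.6)
  front-lip b-sections a: [array([0.0359, 0.0529]), array([0.0217, 0.0435])]
```

```bash
python3 -m handwheel '{"motion":[[0,0,0,-0.4,0,0,10],[0,0,0,-0.4,0,0,10],[0,0,0,-0.4,0,0,10],[0,0,0,-0.4,0,0,10],[0,0,0,-0.4,0,0,10]]}' 80
python3 -m handwheel '{"motion":[[0,0,0,-0.4,0,0,10],[0,0,0,-0.4,0,0,10],[0,0,0,-0.4,0,0,10],[0,0,0,-0.4,0,0,10],[0,0,0,-0.4,0,0,10]]}' 80
python3 -m handwheel '{"motion":[[0,0,0,-0.3,0,0,10],[0,0,0,-0.2,0,0,10],[0,0,0,-0.1,0,0,10],[0,0,0,-0.1,0,0,10],[0,0,0,-0.05,0,0,10]]}' 80
python3 -m handwheel '{"motion":[[0,0,0,0.15,0,0,10],[0,0,0,0.1,0,0,10],[0,0,0,0,0,0,10]]}' 80
python3 - <<'E'
from h import *
shot('top');im,d=shot('scene'); save(im,"dragged")
E
```

```text
clock: 9.33
ee_pos: [0.4687, -0.0761, 0.0414]
orientation: [-0.0, 0.731, 0.682, -0.0]
ft_force: [0.6, 5.0, -3.3]
finger_gap: 0.0247
gripper_force: 79.1
clock: 9.75
ee_pos: [0.4645, -0.1359, 0.0414]
orientation: [-0.001, 0.731, 0.682, -0.0]
ft_force: [0.8, 5.7, -2.9]
finger_gap: 0.0248
gripper_force: 79.1
clock: 10.17
ee_pos: [0.4632, -0.1583, 0.0414]
orientation: [-0.0, 0.731, 0.682, -0.0]
ft_force: [0.5, 5.6, -3.5]
finger_gap: 0.025
gripper_force: 79.1
clock: 10.42
ee_pos: [0.464, -0.1504, 0.0415]
orientation: [0.0, 0.731, 0.682, -0.0]
ft_force: [1.2, -0.4, -1.5]
finger_gap: 0.025
gripper_force: 79.2
```

View pics/dragged.png

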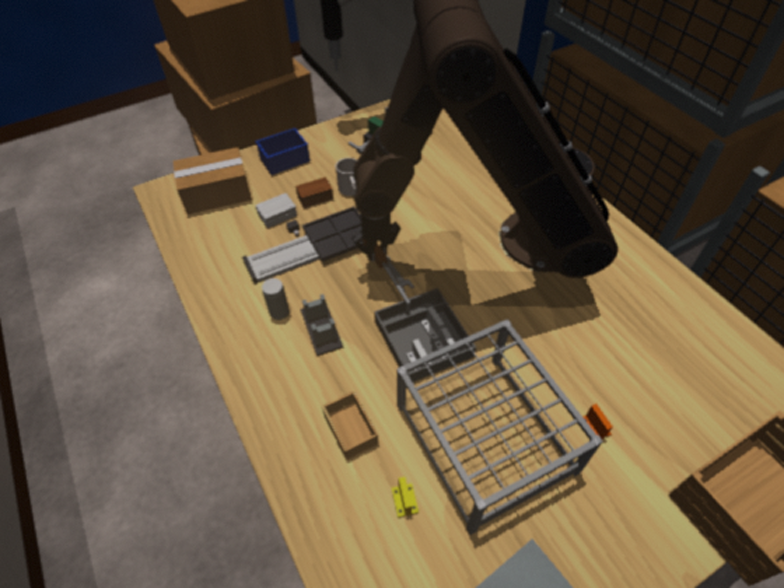

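The tote is out of the rack, at about (425,330) in the 784x588 view, with the hook tip in its gap. I check its rear edge numerically and lift the hook off.

```bash
python3 -m handwheel '{"motion":[[0,0,0,0,0,-0.5,10],[0,0,0,0,0,-1,10],[0,0,0,0,0,-1,10],[0,0,0,0,0,-1,10],[0,0,0,0,0,-1,10]]}' 80
cat > tote2.py <<'E'
from m import *
u=np.array([np.cos(np.radians(86.7)),np.sin(np.radians(86.7))]); mouth=np.array([.4973,.2462])
for n in("top","scene"):
    im,d=load(n); w=cloud(n,d); x,y,z=w[...,0],w[...,1],w[...,2]; S=cv2.cvtColor(im,cv2.COLOR_RGB2HSV)[...,1]
    t=(x>.35)&(x<.62)&(y>-.03)&(y<.24)&(z>.036)&(z<.05)&(S<70); P=w[t]
    print(n,t.sum(),fitrect(P),"rear a pct99",np.percentile((P[:,:2]-mouth)@u,[99,99.9]).round(4))
    k=(x>.38)&(x<.6)&(y>-.03)&(y<.24)&(z>.053)&(z<.068)&(S<70)
    N,cc=cv2.connectedComponents(k.astype(np.uint8))
    for i in range(1,N):
        s=k&(cc==i)
        if s.sum()>12: print("   rib",s.sum(),w[s].mean(0).round(4),fitrect(w[s]))
E
python3 - <<'E'
from h import *
shot('top');shot('scene'); go(.6955,-.0285,.175,np.radians(80.3-90))
E
python3 tote2.py
```

```text
clock: 10.93
ee_pos: [0.4636, -0.1509, 0.1779]
orientation: [-0.0, 0.731, 0.682, -0.0]
ft_force: [0.1, -0.6, -2.2]
finger_gap: 0.0254
gripper_force: 79.2
tcp [ 0.4654 -0.1516  0.1804] shift units (cur tool) [4.62 7.37 0.22]
turn units [0.08 0.03 1.15] shift after turn [5.34 6.87 0.18] q6 -0.38
top 363 (array([501.6, 130.5]), array([237.1, 212. ]), 84.3) rear a pct99 [-0.0315 -0.0119]
   rib 63 [0.5281 0.166  0.0601] (array([528.4, 168.3]), array([60.1, 14. ]), 84.1)
   rib 66 [0.4521 0.1742 0.0597] (array([452.1, 174.5]), array([59.7, 14.2]), 80.7)
   rib 63 [0.444  0.1058 0.0604] (array([444.6, 105.2]), array([57.9, 14.1]), 86.4)
scene 488 (array([486.2, 115.1]), array([202.9, 181.3]), 84.2) rear a pct99 [-0.0298 -0.0281]
   rib 74 [0.4475 0.1073 0.0595] (array([446.7, 105.6]), array([62.5, 16.4]), 86.7)
   rib 56 [0.4542 0.1692 0.0588] (array([453.6, 167.6]), array([47.9, 14.6]), 84.4)
   rib 61 [0.5305 0.1637 0.0598] (array([530.2, 163. ]), array([50.7, 14.8]), 84.2)
```

```bash
python3 -m handwheel '{"motion":[[0,0,0,0.3,0.5,0,10],[0,0,0,0.6,0.95,0,10],[0,0,0,0.6,0.95,0,10],[0,0,0,0.6,0.95,0,10],[0,0,0,0.6,0.95,0,10]]}' 80
python3 -m handwheel '{"motion":[[0,0,0,0.6,0.95,0,10],[0,0,0,0.6,0.95,0,10],[0,0,0,0.6,0.95,0,10],[0,0,0.6,0.1,0.2,0,10],[0,0,0.55,0,0,0,10]]}' 80
python3 -m handwheel '{"motion":[[0,0,0,0,0,0,10],[0,0,0,0,0,0,10]]}' 80
python3 rod.py
python3 - <<'E'
from h import *
go(.6958,-.0288,.1,np.radians(80.3-90))
E
```

```text
clock: 11.45
ee_pos: [0.5992, -0.0782, 0.1754]
orientation: [-0.0, 0.731, 0.682, -0.0]
ft_force: [0.3, -0.2, -3.2]
finger_gap: 0.0249
gripper_force: 79.5
clock: 11.87
ee_pos: [0.6947, -0.0271, 0.1742]
orientation: [-0.0, 0.765, 0.644, -0.0]
ft_force: [-0.2, 0.7, -2.4]
finger_gap: 0.0249
gripper_force: 79.4
clock: 12.03
ee_pos: [0.693, -0.0286, 0.1752]
orientation: [-0.001, 0.764, 0.645, -0.001]
ft_force: [-0.0, -0.3, -2.9]
finger_gap: 0.0249
gripper_force: 79.4
tcp [ 0.693  -0.0286  0.1752] hook yaw by tool 80.37
scene 97 b(a) [-0.0038 -0.0037] z(a) surface [0.0008 0.0183]
  amax [0.1886 0.1887 0.1888 0.1889 0.189  0.1894] tip zmin [-0.0207 -0.019  -0.0186 -0.0185] b at end -0.0044
top 79 b(a) [-0.009  -0.0002] z(a) surface [-0.0143  0.0205]
  amax [0.1831 0.1833 0.1844 0.1863 0.1864 0.1878] tip zmin [-0.0193 -0.0134 -0.0098 -0.0045] b at end 0.0
tcp [ 0.693  -0.0289  0.1759] shift units (cur tool) [0.02 0.09 2.53]
turn units [-0.01  0.    0.01] shift after turn [0.02 0.09 2.53] q6 0.03
```

```bash
python3 -m handwheel '{"motion":[[0,0,0,0.02,0.09,0.8,10],[0,0,0,0,0,1,10],[0,0,0,0,0,0.8,10],[0,0,0,0,0,0.5,10],[0,0,0,0,0,0.3,10]]}' 80
python3 -m handwheel '{"motion":[[0,0,0,0,0,0.2,10],[0,0,0,0,0,0.1,10],[0,0,0,0,0,0.03,10],[0,0,0,0,0,0,10],[0,0,0,0,0,0,10]]}' 80
```

```text
clock: 12.55
ee_pos: [0.6951, -0.0288, 0.0722]
orientation: [-0.001, 0.764, 0.645, -0.001]
ft_force: [-0.1, 0.3, -1.9]
finger_gap: 0.0246
gripper_force: 79.5
clock: 12.97
ee_pos: [0.6965, -0.0285, 0.0654]
orientation: [0.001, 0.764, 0.645, 0.0]
ft_force: [-0.7, -0.1, -2.5]
finger_gap: 0.0249
gripper_force: 79.5
```

```bash
python3 -m handwheel '{"motion":[[0,0,0,0,0,0.06,10],[0,0,0,0,0,0.05,10],[0,0,0,0,0,0,10]]}' 80
python3 -m handwheel '{"motion":[[0,0,0,0,0,0,32],[0,0,0,0,0,0,50],[0,0,0,0,0,0,60],[0,0,0,0,0,0,60],[0,0,0,0,0,0,60]]}' 40
python3 -m handwheel '{"motion":[[0,0,0,0,0,-0.5,60],[0,0,0,0,0,-1,60],[0,0,0,0,0,-1,60],[0,0,0,0,0,-1,60],[0,0,0,0,0,-1,60]]}' 40
python3 - <<'E'
from h import *
shot('top');shot('scene')
E
python3 tote2.py
python3 - <<'E'
from m import *
for n in('top','scene'):
    im,d=load(n); w=cloud(n,d); x,y,z=w[...,0],w[...,1],w[...,2]
    H=cv2.cvtColor(im,cv2.COLOR_RGB2HSV)
    k=(z>.086)&(z<.105)&(x>.6)&(x<.8)&(y>-.12)&(y<.03)&(H[...,1]>110)&(H[...,0]<15); print(n,"handle",k.sum(),fitrect(w[k]) if k.sum()>5 else '', np.nanmedian(z[k]))
    k=(z>.08)&(z<.1)&(x>.3)&(x<.5)&(y>-.4)&(y<-.2); print("post",k.sum(),w[k].mean(0).round(4))
    V=H[...,2]; k=(z>.02)&(z<.042)&(x>.42)&(x<.61)&(y>-.4)&(y<-.2)&(V<95); P=w[k]; print("tray",fitrect(P),P.mean(0).round(4))
    c=np.array([.51,-.302]); yw=np.radians(-2); e=np.array([np.cos(yw),np.sin(yw)]);f=np.array([-e[1],e[0]]); a=(P[:,:2]-c)@e; b=(P[:,:2]-c)@f
    kk=abs(b)<.06; print(" x edges",np.percentile(a[kk],[.5,2,98,99.5]).round(4)); kk=abs(a)<.06; print(" y edges",np.percentile(b[kk],[.5,2,98,99.5]).round(4))
    # yaw of the tray sides
    for s in(-1,1):
        pts=[(t,np.percentile(s*b[abs(a-t)<.012],98)*s) for t in np.arange(-.07,.071,.02)]; pf=np.polyfit(*zip(*pts),1); print("  side",s,pf.round(4), "deg",(np.degrees(np.arctan(pf[0]))-2).round(2))
E
```

```text
clock: 13.22
ee_pos: [0.6965, -0.0285, 0.0626]
orientation: [0.001, 0.764, 0.645, 0.0]
ft_force: [-2.4, -0.0, 6.2]
finger_gap: 0.0247
gripper_force: 80.5
clock: 13.63
ee_pos: [0.6962, -0.0285, 0.0612]
orientation: [0.0, 0.764, 0.645, 0.0]
ft_force: [0.4, 0.3, -0.7]
finger_gap: 0.0599
gripper_force: 0.0
clock: 14.05
ee_pos: [0.696, -0.0285, 0.1975]
orientation: [-0.0, 0.764, 0.645, -0.0]
ft_force: [0.5, 0.4, 0.1]
finger_gap: 0.0599
gripper_force: 0.0
top 92 (array([549.2, 185.5]), array([146.1,  99.4]), 71.3) rear a pct99 [-0.0314 -0.0035]
   rib 66 [0.5282 0.1679 0.0602] (array([527.8, 167.1]), array([57.7, 14.7]), 82.7)
scene 435 (array([486.3, 115.1]), array([202. , 181.6]), 84.2) rear a pct99 [-0.0296 -0.0285]
   rib 73 [0.4473 0.1069 0.0591] (array([447.2, 106.3]), array([59.9, 15.6]), 85.2)
   rib 58 [0.4544 0.1694 0.0593] (array([453.7, 169.3]), array([45.6, 14.4]), 79.4)
   rib 60 [0.5302 0.1635 0.0592] (array([529.5, 163.8]), array([50.1, 15.6]), 81.6)
top handle 0  nan
post 47 [ 0.4065 -0.2963  0.09  ]
tray (array([ 515.1, -312.4]), array([167.1, 190.8]), 87.4) [ 0.5079 -0.3024  0.0286]
 x edges [-0.0858 -0.0839  0.0781  0.0814]
 y edges [-0.0721 -0.0696  0.0709  0.0727]
  side -1 [-0.0052 -0.0697] deg -2.3
  side 1 [-0.0053  0.0711] deg -2.31
scene handle 109 (array([697.9, -42.3]), array([107. ,  24.5]), 79.5) 0.09357402898684229
post 34 [ 0.4099 -0.2941  0.0892]
tray (array([ 503.1, -297.2]), array([148.9, 165.1]), 87.0) [ 0.4884 -0.289   0.0277]
 x edges [-0.089  -0.0819  0.0542  0.0674]
 y edges [-0.0632 -0.0562  0.0743  0.0765]
  side -1 [ 0.5849 -0.0389] deg 28.32
  side 1 [-0.0764  0.0712] deg -6.37
  return np.nanmean(a, axis, out=out, keepdims=keepdims)
```

Run:
```python
from h import *
go(.529,.1655,.1,np.radians(84-90))
```

```text
tcp [ 0.6979 -0.0287  0.2017] shift units (cur tool) [ 5.43 -6.67  3.34]
turn units [ 0.1   0.   -0.74] shift after turn [ 5.85 -6.28  3.39] q6 0.03
```

```bash
python3 -m handwheel '{"motion":[[0,0,0,0.4,-0.5,0,32],[0,0,0,0.8,-0.98,0,32],[0,0,0,0.8,-0.98,0,32],[0,0,0,0.8,-0.98,0,32],[0,0,0,0.8,-0.98,0,32]]}' 40
python3 -m handwheel '{"motion":[[0,0,0,0.8,-0.98,0,32],[0,0,0,0.8,-0.98,0,32],[0,0,-0.74,0.23,-0.29,0,32],[0,0,0,0,0,1,32],[0,0,0,0,0,1,32]]}' 40
python3 -m handwheel '{"motion":[[0,0,0,0,0,0.7,32],[0,0,0,0,0,0.3,32],[0,0,0,0,0,0,32],[0,0,0,0,0,0,32]]}' 40
python3 - <<'E'
from h import *
go(.529,.1655,.024,np.radians(84-90))
shot('scene');shot('top')
E
python3 tote2.py
```

```text
clock: 14.57
ee_pos: [0.5822, 0.1013, 0.1956]
orientation: [-0.0, 0.765, 0.644, -0.0]
ft_force: [-0.1, 0.5, 0.3]
finger_gap: 0.0322
gripper_force: 0.0
clock: 14.98
ee_pos: [0.5265, 0.167, 0.1367]
orientation: [0.001, 0.743, 0.67, 0.002]
ft_force: [1.2, 1.2, -1.5]
finger_gap: 0.032
gripper_force: 0.0
clock: 15.32
ee_pos: [0.5267, 0.1658, 0.1064]
orientation: [-0.0, 0.743, 0.669, -0.0]
ft_force: [-0.3, -0.1, 0.9]
finger_gap: 0.0321
gripper_force: 0.0
tcp [0.5267 0.1658 0.1064] shift units (cur tool) [-0.    0.08  2.75]
turn units [-0.    0.   -0.01] shift after turn [-0.    0.08  2.75] q6 0.29
top 168 (array([479.7,  68.8]), array([110.2, 180.8]), 84.6) rear a pct99 [-0.1298 -0.1269]
   rib 36 [0.4437 0.0907 0.0593] (array([443.5,  91.6]), array([35.2, 13.8]), 87.2)
scene 325 (array([486.9, 114.7]), array([202.1, 181. ]), 84.3) rear a pct99 [-0.0289 -0.0278]
   rib 57 [0.4543 0.169  0.0596] (array([454. , 168.5]), array([47.3, 15. ]), 81.9)
   rib 56 [0.5306 0.1662 0.06  ] (array([530.2, 163.3]), array([48.5, 14.5]), 84.1)
```

```bash
python3 -m handwheel '{"motion":[[0,0,0,0,0.08,0.8,32],[0,0,0,0,0,0.8,32],[0,0,0,0,0,0.7,32],[0,0,0,0,0,0.45,32],[0,0,0,0,0,0,32]]}' 40
python3 -m handwheel '{"motion":[[0,0,0,0,0,0,5],[0,0,0,0,0,0,5],[0,0,0,0,0,0,5],[0,0,0,0,0,0,5],[0,0,0,0,0,0,5]]}' 60
python3 -m handwheel '{"motion":[[0,0,0,0,0,-0.4,5],[0,0,0,0,0,-1,5],[0,0,0,0,0,-1,5],[0,0,0,0,0,-1,5],[0,0,0,0,0,-1,5]]}' 60
python3 -m handwheel '{"motion":[[0,0,0,0,0,-0.6,5],[0,0,0,0,0,0,5]]}' 60
python3 - <<'E'
from h import *
go(.5513,-.2674,.174,np.radians(87.8))
E
```

```text
clock: 15.83
ee_pos: [0.5284, 0.1654, 0.0225]
orientation: [-0.0, 0.743, 0.669, -0.001]
ft_force: [-0.2, -0.2, -0.4]
finger_gap: 0.0324
gripper_force: 0.0
clock: 16.25
ee_pos: [0.5295, 0.1657, 0.0249]
orientation: [0.001, 0.743, 0.669, 0.001]
ft_force: [-0.5, 0.3, 7.1]
finger_gap: 0.0135
gripper_force: 59.7
clock: 16.67
ee_pos: [0.5285, 0.1656, 0.1575]
orientation: [0.0, 0.743, 0.669, 0.0]
ft_force: [0.5, -0.4, -0.5]
finger_gap: 0.0133
gripper_force: 58.5
clock: 16.83
ee_pos: [0.5301, 0.1659, 0.178]
orientation: [0.002, 0.743, 0.669, 0.003]
ft_force: [0.3, -0.1, -0.8]
finger_gap: 0.0134
gripper_force: 58.8
tcp [0.5301 0.1659 0.178 ] shift units (cur tool) [-14.29   2.21   0.12]
turn units [ 0.05 -0.07 17.24] shift after turn [ 1.26 14.41  0.13] q6 0.29
```

```bash
python3 -m handwheel '{"motion":[[0,0,0,-0.4,0.06,0,5],[0,0,0,-0.9,0.14,0,5],[0,0,0,-1,0.155,0,5],[0,0,0,-1,0.155,0,5],[0,0,0,-1,0.155,0,5]]}' 60
python3 -m handwheel '{"motion":[[0,0,0,-1,0.155,0,5],[0,0,0,-1,0.155,0,5],[0,0,0,-1,0.155,0,5],[0,0,0,-1,0.155,0,5],[0,0,0,-1,0.155,0,5]]}' 60
python3 -m handwheel '{"motion":[[0,0,0,-1,0.155,0,5],[0,0,0,-1,0.155,0,5],[0,0,0,-1,0.155,0,5],[0,0,0,-1,0.155,0,5],[0,0,0,-0.9,0.14,0,5]]}' 60
python3 -m handwheel '{"motion":[[0,0,0.6,-0.09,0.01,0,5],[0,0,1,0,0,0,5],[0,0,1,0,0,0,5],[0,0,1,0,0,0,5],[0,0,1,0,0,0,5]]}' 60
python3 -m handwheel '{"motion":[[0,0,1,0,0,0,5],[0,0,1,0,0,0,5],[0,0,1,0,0,0,5],[0,0,1,0,0,0,5],[0,0,1,0,0,0,5]]}' 60
python3 -m handwheel '{"motion":[[0,0,1,0,0,0,5],[0,0,1,0,0,0,5],[0,0,1,0,0,0,5],[0,0,1,0,0,0,5],[0,0,1,0,0,0,5]]}' 60
python3 -m handwheel '{"motion":[[0,0,1,0,0,0,5],[0,0,1,0,0,0,5],[0,0,0.64,0,0,0,5],[0,0,0,0,0,0,5],[0,0,0,0,0,0,5]]}' 60
cat > held.py <<'E'
from m import *
# held bracket in tool axes (hx along rib, b across), tool down
p,r=tool(); M=r.as_matrix(); hx=M[:2,0]; hy=M[:2,1]
for n in("scene","top"):
    im,d=shot(n); w=cloud(n,d); q=w[...,:2]-p[:2]; a=q@hx;b=q@hy; z=w[...,2]-p[2]
    k=(abs(a)<.05)&(abs(b)<.035)&(z<.03)&(z>-.03)
    P=np.c_[a[k],b[k],z[k]]; print(n,len(P),"a",np.percentile(P[:,0],[1,99]).round(4) if len(P) else'',"b",np.percentile(P[:,1],[1,99]).round(4),"z",np.percentile(P[:,2],[1,50,99]).round(4))
    k2=k&(z>-.021)&(z<-.006); print("  foot-top",k2.sum(),"a",np.percentile(a[k2],[2,98]).round(4) if k2.sum()>3 else'', "z med",np.median(z[k2]).round(4))
E
python3 held.py
python3 - <<'E'
from h import *
go(.5513,-.2674,.046,np.radians(87.8)); im=load('scene')[0]; save(cv2.resize(im[110:230,170:330],None,fx=4,fy=4,interpolation=2),'overbay',1)
E
```

```text
clock: 17.25
ee_pos: [0.5343, 0.0335, 0.1724]
orientation: [-0.001, 0.743, 0.669, -0.001]
ft_force: [0.4, -0.1, -1.5]
finger_gap: 0.0138
gripper_force: 58.8
clock: 17.67
ee_pos: [0.5415, -0.1183, 0.1723]
orientation: [-0.001, 0.743, 0.669, -0.001]
ft_force: [0.1, 0.3, -2.5]
finger_gap: 0.0133
gripper_force: 58.8
clock: 18.08
ee_pos: [0.5487, -0.2671, 0.1721]
orientation: [-0.001, 0.743, 0.669, -0.0]
ft_force: [1.1, 1.1, -1.6]
finger_gap: 0.0133
gripper_force: 58.8
clock: 18.5
ee_pos: [0.5488, -0.2681, 0.172]
orientation: [-0.001, 0.863, 0.505, -0.001]
ft_force: [-0.1, 0.1, -1.1]
finger_gap: 0.0131
gripper_force: 58.7
clock: 18.92
ee_pos: [0.5488, -0.2679, 0.1721]
orientation: [-0.001, 0.952, 0.307, -0.001]
ft_force: [0.2, 0.6, -1.8]
finger_gap: 0.013
gripper_force: 58.7
clock: 19.33
ee_pos: [0.5488, -0.2679, 0.1721]
orientation: [-0.001, 0.996, 0.093, -0.001]
ft_force: [-0.1, -1.0, -1.2]
finger_gap: 0.0135
gripper_force: 58.7
clock: 19.75
ee_pos: [0.5491, -0.2678, 0.1726]
orientation: [-0.0, 1.0, -0.019, -0.001]
ft_force: [-0.1, 1.3, -1.6]
finger_gap: 0.0131
gripper_force: 58.7
scene
[... 583 characters left out ...]
                                                         ~~~~~~~~~~~~~^^^^^^^^^^^^^^^
    return _quantile_unchecked(
        a, q, axis, out, overwrite_input, method, keepdims, weights)
    return _ureduce(a,
                    func=_quantile_ureduce_func,
    ...<5 lines>...
                    overwrite_input=overwrite_input,
                    method=method)
    r = func(a, **kwargs)
    result = _quantile(arr,
                       quantiles=q,
    ...<2 lines>...
                       out=out,
                       weights=wgt)
    slices_having_nans = np.isnan(arr[-1, ...])
                                  ~~~^^^^^^^^^
IndexError: index -1 is out of bounds for axis 0 with size 0
```

View pics/overbay.png

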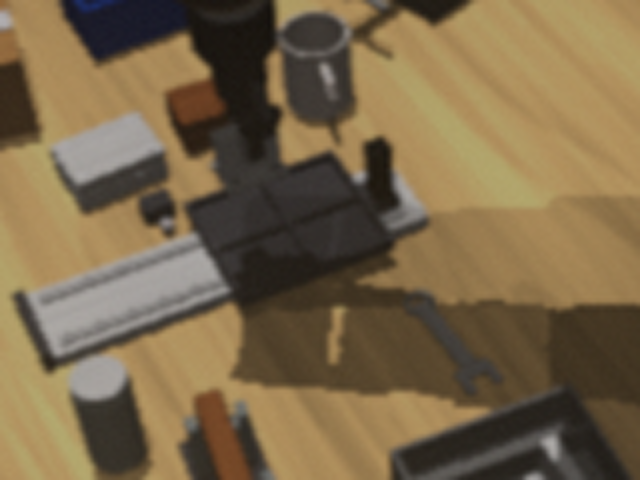

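The bracket is held upright over the tray at (245,160) in shadow. I check its offset and the tray with the same camera before lowering.

Run:
```python
from m import *
p,r=tool(); M=r.as_matrix(); hx=M[:2,0]; hy=M[:2,1]
im,d=load('scene'); w=cloud('scene',d); q=w[...,:2]-p[:2]; a=q@hx;b=q@hy; z=w[...,2]-p[2]
k=(abs(a)<.05)&(abs(b)<.035)&(z<.03)&(z>-.035)
for lo in np.arange(-.028,.03,.004):
    s=k&(z>=lo)&(z<lo+.004)
    if s.sum()>2: print(round(lo,3),s.sum(),"a",np.percentile(a[s],[3,97]).round(4),"b",np.percentile(b[s],[3,97]).round(4))
V=cv2.cvtColor(im,cv2.COLOR_RGB2HSV)[...,2]
x,y,zz=w[...,0],w[...,1],w[...,2]
c=np.array([.5095,-.3008]); yw=np.radians(-2.2); e=np.array([np.cos(yw),np.sin(yw)]);f=np.array([-e[1],e[0]]); A=(w[...,:2]-c)@e; B=(w[...,:2]-c)@f
t=(zz>.02)&(zz<.042)&(abs(A)<.1)&(abs(B)<.09)&(V<95)
for nm,U,W in(("x",A,B),("y",B,A)):
    s=t&(abs(W)<.06); print("scene tray",nm,np.percentile(U[s],[.5,2,98,99.5]).round(4), U[s].min().round(4),U[s].max().round(4))
# rib heights
s=(zz>.030)&(zz<.037)&(abs(A)<.085)&(abs(B)<.075)
print("high pts hist A",np.histogram(A[s],np.arange(-.088,.09,.008))[0]); print("B",np.histogram(B[s],np.arange(-.08,.081,.008))[0])
```

```text
-0.02 21 a [-0.019   0.0371] b [-0.0235  0.0135]
-0.016 46 a [-0.0217  0.036 ] b [-0.0221  0.0047]
-0.012 24 a [-0.0211  0.034 ] b [-0.0243 -0.0042]
-0.008 12 a [-0.0134  0.0364] b [-0.008  -0.0017]
-0.004 12 a [-0.0205  0.0371] b [-0.0109  0.0063]
0.0 6 a [-0.0186  0.0304] b [-0.0072 -0.002 ]
0.004 13 a [-0.0229  0.0349] b [-0.0155  0.0006]
0.008 16 a [-0.0161  0.037 ] b [-0.0188  0.0011]
0.012 15 a [-0.0221  0.0279] b [-0.0206 -0.0043]
0.016 9 a [-0.01    0.0325] b [-0.0178 -0.0041]
0.02 12 a [-0.0013  0.0364] b [-0.0208  0.0058]
0.024 12 a [-0.0024  0.033 ] b [-0.0215 -0.0035]
0.028 6 a [0.0089 0.0368] b [-0.0192  0.0048]
scene tray x [-0.0966 -0.09    0.0845  0.0856] -0.0998 0.0863
scene tray y [-0.0723 -0.0688  0.0733  0.0745] -0.0752 0.0763
high pts hist A [14 25 11 10 10 12 10  8 10  8 15 34  8  6 11  7 11 11 12 10 14 28]
B [ 8 26  8  6  9  8 11 15  6 33 33  7 10  6  7  8 10 10 46 18]
```

```bash
python3 -m handwheel '{"motion":[[0,0,0,-0.14,0,0.5,5],[0,0,0,0,0,1,5],[0,0,0,0,0,1,5],[0,0,0,0,0,0.8,5],[0,0,0,0,0,0.4,5]]}' 60
python3 -m handwheel '{"motion":[[0,0,0,0,0,0.2,5],[0,0,0,0,0,0.15,5],[0,0,0,0,0,0.1,5],[0,0,0,0,0,0,5],[0,0,0,0,0,0,5]]}' 60
```

```text
clock: 20.27
ee_pos: [0.5445, -0.267, 0.0597]
orientation: [-0.001, 1.0, -0.019, -0.002]
ft_force: [0.2, 1.0, -1.7]
finger_gap: 0.013
gripper_force: 58.7
clock: 20.68
ee_pos: [0.546, -0.2678, 0.0501]
orientation: [0.0, 1.0, -0.019, 0.001]
ft_force: [0.6, 0.5, -1.6]
finger_gap: 0.013
gripper_force: 58.7
```

```bash
python3 -m handwheel '{"motion":[[0,0,0,0,0,0.06,5],[0,0,0,0,0,0.06,5],[0,0,0,0,0,0,5]]}' 60
python3 -m handwheel '{"motion":[[0,0,0,0,0,0,5]]}' 60
```

```text
clock: 20.93
ee_pos: [0.5464, -0.2678, 0.047]
orientation: [0.001, 1.0, -0.019, 0.001]
ft_force: [0.2, 2.0, 6.6]
finger_gap: 0.0133
gripper_force: 59.8
clock: 21.02
ee_pos: [0.5464, -0.2678, 0.047]
orientation: [0.001, 1.0, -0.019, 0.001]
ft_force: [0.6, 1.7, 8.4]
finger_gap: 0.0133
gripper_force: 59.8
```

```bash
python3 -m handwheel '{"motion":[[0,0,0,0,0,-0.04,20],[0,0,0,0,0,0,24],[0,0,0,0,0,0,26],[0,0,0,0,0,-0.4,26],[0,0,0,0,0,-1,26]]}' 40
python3 -m handwheel '{"motion":[[0,0,0,0,0,-1,32],[0,0,0,0,0,-1,32],[0,0,0,0,0,-0.8,32],[0,0,0,0,0,0,32],[0,0,0,0,0,0,32]]}' 40
python3 - <<'E'
from h import *
shot('top');shot('scene')
E
python3 tote2.py
cat > bays.py <<'E'
from m import *
c=np.array([.5095,-.3008]); yw=np.radians(-2.2); e=np.array([np.cos(yw),np.sin(yw)]);f=np.array([-e[1],e[0]])
for n in('top','scene'):
    im,d=load(n); w=cloud(n,d); z=w[...,2]; A=(w[...,:2]-c)@e; B=(w[...,:2]-c)@f
    for b,(sx,sy) in enumerate([(-1,-1),(-1,1),(1,-1),(1,1)],1):
        q=(sx*A>.0)&(sx*A<.085)&(sy*B>0)&(sy*B<.075)
        k=q&(z>.072)&(z<.092)
        if k.sum()>10: print(n,"bay",b,k.sum(),"rib top centre A,B",((np.percentile(A[k],3)+np.percentile(A[k],97))/2).round(4),np.median(B[k]).round(4),"top z",np.median(z[k]).round(4),fitrect(np.c_[A[k],B[k]]))
E
python3 bays.py
```

```text
clock: 21.43
ee_pos: [0.5441, -0.2667, 0.0867]
orientation: [-0.002, 1.0, -0.019, -0.003]
ft_force: [0.6, -0.5, -1.1]
finger_gap: 0.0258
gripper_force: 0.0
clock: 21.85
ee_pos: [0.5459, -0.2677, 0.1748]
orientation: [0.001, 1.0, -0.019, 0.001]
ft_force: [-0.2, -0.0, -0.0]
finger_gap: 0.0326
gripper_force: 0.0
top 220 (array([501.7, 131.2]), array([238.1, 211.9]), 84.0) rear a pct99 [-0.0312 -0.0073]
   rib 62 [0.4521 0.176  0.0602] (array([452.3, 174.3]), array([60.6, 13.8]), 81.3)
   rib 40 [0.4452 0.1171 0.0588] (array([445.4, 116.1]), array([35.2, 14. ]), 87.6)
scene 470 (array([485.7, 114.1]), array([203.2, 182.1]), 84.1) rear a pct99 [-0.0293 -0.0283]
   rib 75 [0.4475 0.1064 0.0592] (array([446.5, 105.9]), array([59.9, 15.7]), 87.4)
   rib 57 [0.4543 0.1694 0.0596] (array([454.2, 168.6]), array([46.4, 14.9]), 81.0)
scene bay 4 69 rib top centre A,B 0.0439 0.0391 top z 0.0803 (array([42.9, 35.7]), array([58.8, 19.4]), 1.1)
```

Run:
```python
from h import *
go(.4532,.1755,.1,np.radians(81.2-90))
```

```text
tcp [ 0.5452 -0.2673  0.1724] shift units (cur tool) [ -3.63 -14.63   2.42]
turn units [-1.000e-02  0.000e+00 -1.668e+01] shift after turn [14.12 -5.29  2.41] q6 1.05
```

```bash
python3 -m handwheel '{"motion":[[0,0,0,-0.1,-0.4,0,32],[0,0,0,-0.25,-1,0,32],[0,0,0,-0.25,-1,0,32],[0,0,0,-0.25,-1,0,32],[0,0,0,-0.25,-1,0,32]]}' 40
python3 -m handwheel '{"motion":[[0,0,0,-0.25,-1,0,32],[0,0,0,-0.25,-1,0,32],[0,0,0,-0.25,-1,0,32],[0,0,0,-0.25,-1,0,32],[0,0,0,-0.25,-1,0,32]]}' 40
python3 -m handwheel '{"motion":[[0,0,0,-0.25,-1,0,32],[0,0,0,-0.25,-1,0,32],[0,0,0,-0.25,-1,0,32],[0,0,0,-0.25,-1,0,32],[0,0,-0.6,-0.25,-1,0,32]]}' 40
python3 -m handwheel '{"motion":[[0,0,-1,-0.05,-0.23,0,32],[0,0,-1,0,0,0,32],[0,0,-1,0,0,0,32],[0,0,-1,0,0,0,32],[0,0,-1,0,0,0,32]]}' 40
python3 -m handwheel '{"motion":[[0,0,-1,0,0,0,32],[0,0,-1,0,0,0,32],[0,0,-1,0,0,0,32],[0,0,-1,0,0,0,32],[0,0,-1,0,0,0,32]]}' 40
python3 -m handwheel '{"motion":[[0,0,-1,0,0,0,32],[0,0,-1,0,0,0,32],[0,0,-1,0,0,0,32],[0,0,-1,0,0,0,32],[0,0,-1,0,0,0,32]]}' 40
python3 -m handwheel '{"motion":[[0,0,-1,0,0,0.8,32],[0,0,-0.08,0,0,0.8,32],[0,0,0,0,0,0.6,32],[0,0,0,0,0,0,32],[0,0,0,0,0,0,32]]}' 40
python3 - <<'E'
from h import *
go(.4532,.1755,.024,np.radians(81.2-90)); shot('scene');shot('top')
E
python3 tote2.py; python3 bays.py
```

```text
clock: 22.37
ee_pos: [0.5164, -0.1323, 0.1717]
orientation: [-0.0, 1.0, -0.02, -0.001]
ft_force: [1.2, -0.3, -0.1]
finger_gap: 0.0322
gripper_force: 0.0
clock: 22.78
ee_pos: [0.4846, 0.019, 0.172]
orientation: [-0.0, 1.0, -0.019, -0.001]
ft_force: [0.4, 0.6, -0.1]
finger_gap: 0.032
gripper_force: 0.0
clock: 23.2
ee_pos: [0.4528, 0.17, 0.1719]
orientation: [0.0, 1.0, 0.007, -0.001]
ft_force: [-0.1, 0.0, 0.9]
finger_gap: 0.0317
gripper_force: 0.0
clock: 23.62
ee_pos: [0.4516, 0.1756, 0.1718]
orientation: [0.0, 0.974, 0.225, -0.001]
ft_force: [0.5, -0.1, -0.7]
finger_gap: 0.032
gripper_force: 0.0
clock: 24.03
ee_pos: [0.4517, 0.1755, 0.1719]
orientation: [-0.0, 0.902, 0.431, -0.001]
ft_force: [0.6, 0.7, -0.1]
finger_gap: 0.0323
gripper_force: 0.0
clock: 24.45
ee_pos: [0.4517, 0.1755, 0.1718]
orientation: [-0.0, 0.788, 0.616, -0.001]
ft_force: [-0.2, 0.4, -0.1]
finger_gap: 0.0318
gripper_force: 0.0
clock: 24.87
ee_pos: [0.4518, 0.1753, 0.106]
orientation: [-0.001, 0.759, 0.651, -0.001]
ft_force: [0.0, -0.8, 0.3]
finger_gap: 0.0321
gripper_force: 0.0
tcp [0.4518 0.1753 0.106 ] shift units (cur tool) [0.02 0.05 2.73]
turn units [-0.03  0.01 -0.  ] shift after turn [0.01 0.05 2.73] q6 0.39
top 231 (array([484.1, 113.8]), array([200.4, 180.7]), 84.4) rear a pct99 [-0.0373 -0.0363]
   rib 51 [0.444  0.0984 0.0598] (array([444. ,  99.8]), array([46.7, 13.8]), 87.2)
scene 372 (array([486.5, 115.9]), array([201.2, 181.5]), 84.1) rear a pct99 [-0.0292 -0.028 ]
   rib 47 [0.4542 0.1727 0.059 ] (array([453.4, 169. ]), array([45.9, 15. ]), 81.4)
top bay 4 78 rib top centre A,B 0.0393 0.0345 top z 0.0815 (array([40.5, 34. ]), array([15. , 60.8]), 89.4)
scene bay 4 74 rib top centre A,B 0.0438 0.0383 top z 0.0801 (array([42.2, 36. ]), array([19.5, 61.3]), 88.4)
```

```bash
python3 -m handwheel '{"motion":[[0,0,0,0.02,0.05,0.8,32],[0,0,0,0,0,0.8,32],[0,0,0,0,0,0.7,32],[0,0,0,0,0,0.43,32],[0,0,0,0,0,0,32]]}' 40
python3 -m handwheel '{"motion":[[0,0,0,0,0,0,5],[0,0,0,0,0,0,5],[0,0,0,0,0,0,5],[0,0,0,0,0,0,5],[0,0,0,0,0,0,5]]}' 60
python3 -m handwheel '{"motion":[[0,0,0,0,0,-0.4,5],[0,0,0,0,0,-1,5],[0,0,0,0,0,-1,5],[0,0,0,0,0,-1,5],[0,0,0,0,0,-1,5]]}' 60
python3 -m handwheel '{"motion":[[0,0,0,0,0,-0.6,5],[0,0,0,0,0,0,5],[0,0,0,0,0,0,5]]}' 60
python3 - <<'E'
from h import *
go(.4704,-.2643,.174,np.radians(87.8))
E
```

```text
clock: 25.38
ee_pos: [0.454, 0.1755, 0.0238]
orientation: [-0.0, 0.759, 0.651, -0.001]
ft_force: [-0.0, -0.2, -0.4]
finger_gap: 0.0316
gripper_force: 0.0
clock: 25.8
ee_pos: [0.455, 0.1758, 0.026]
orientation: [0.001, 0.759, 0.651, 0.001]
ft_force: [0.1, 0.5, 8.9]
finger_gap: 0.0134
gripper_force: 60.0
clock: 26.22
ee_pos: [0.4541, 0.1755, 0.1588]
orientation: [0.0, 0.759, 0.651, 0.0]
ft_force: [1.7, 0.7, -1.8]
finger_gap: 0.0133
gripper_force: 58.6
clock: 26.47
ee_pos: [0.4545, 0.1756, 0.1757]
orientation: [0.001, 0.759, 0.651, 0.001]
ft_force: [0.0, 0.6, -1.9]
finger_gap: 0.0128
gripper_force: 58.8
tcp [0.4545 0.1756 0.1757] shift units (cur tool) [-14.41   2.77   0.05]
turn units [ 1.000e-02 -3.000e-02  1.668e+01] shift after turn [ 1.09 14.63  0.06] q6 0.39
```

```bash
python3 -m handwheel '{"motion":[[0,0,0,-0.4,0.08,0,5],[0,0,0,-0.9,0.17,0,5],[0,0,0,-1,0.192,0,5],[0,0,0,-1,0.192,0,5],[0,0,0,-1,0.192,0,5]]}' 60
python3 -m handwheel '{"motion":[[0,0,0,-1,0.192,0,5],[0,0,0,-1,0.192,0,5],[0,0,0,-1,0.192,0,5],[0,0,0,-1,0.192,0,5],[0,0,0,-1,0.192,0,5]]}' 60
python3 -m handwheel '{"motion":[[0,0,0,-1,0.192,0,5],[0,0,0,-1,0.192,0,5],[0,0,0,-1,0.192,0,5],[0,0,0,-1,0.192,0,5],[0,0,0,-1,0.192,0,5]]}' 60
python3 -m handwheel '{"motion":[[0,0,0.6,-0.1,0.02,0,5],[0,0,1,0,0,0,5],[0,0,1,0,0,0,5],[0,0,1,0,0,0,5],[0,0,1,0,0,0,5]]}' 60
python3 -m handwheel '{"motion":[[0,0,1,0,0,0,5],[0,0,1,0,0,0,5],[0,0,1,0,0,0,5],[0,0,1,0,0,0,5],[0,0,1,0,0,0,5]]}' 60
python3 -m handwheel '{"motion":[[0,0,1,0,0,0,5],[0,0,1,0,0,0,5],[0,0,1,0,0,0,5],[0,0,1,0,0,0,5],[0,0,1,0,0,0,5]]}' 60
python3 -m handwheel '{"motion":[[0,0,1,0,0,0,5],[0,0,1,0,0,0,5],[0,0,0.08,0,0,0,5],[0,0,0,0,0,0,5],[0,0,0,0,0,0,5]]}' 60
sed -i 's/for n in("scene","top")/for n in("scene",)/' held.py; python3 held.py
python3 - <<'E'
from h import *
shot('top'); go(.4704,-.2643,.047,np.radians(87.8))
E
python3 bays.py; python3 tote2.py
```

```text
clock: 26.88
ee_pos: [0.4583, 0.0431, 0.1734]
orientation: [-0.001, 0.759, 0.651, -0.001]
ft_force: [1.0, 0.5, -1.5]
finger_gap: 0.0133
gripper_force: 58.8
clock: 27.3
ee_pos: [0.4637, -0.1096, 0.1734]
orientation: [-0.001, 0.759, 0.651, -0.001]
ft_force: [0.5, 0.2, -1.0]
finger_gap: 0.0132
gripper_force: 58.8
clock: 27.72
ee_pos: [0.4692, -0.2622, 0.1731]
orientation: [-0.001, 0.759, 0.651, -0.0]
ft_force: [0.3, 0.7, -0.4]
finger_gap: 0.0131
gripper_force: 58.8
clock: 28.13
ee_pos: [0.4695, -0.2638, 0.173]
orientation: [-0.001, 0.875, 0.484, -0.001]
ft_force: [-0.3, -0.4, -1.4]
finger_gap: 0.0134
gripper_force: 58.7
clock: 28.55
ee_pos: [0.4696, -0.2636, 0.1731]
orientation: [-0.001, 0.959, 0.283, -0.001]
ft_force: [-0.3, -0.1, -0.7]
finger_gap: 0.0133
gripper_force: 58.7
clock: 28.97
ee_pos: [0.4696, -0.2636, 0.1731]
orientation: [-0.001, 0.998, 0.069, -0.001]
ft_force: [-0.8, -0.0, -1.9]
finger_gap: 0.0132
gripper_force: 58.7
clock: 29.38
ee_pos: [0.4699, -0.2639, 0.174]
orientation: [-0.0, 1.0, -0.018, -0.001]
ft_force: [-0.1, -0.3, -1.5]
finger_gap: 0.0133
gripper_force: 58.7
scene 195 a [-0.025   0.0338] b [-0.0246  0.0091] z [-0.0241 -0.0061  0.0288]
  foot-top 95 a [-0.0242  0.0329] z med -0.0142
tcp [ 0.47   -0.2639  0.1745] shift units (cur tool) [0.02 0.01 4.25]
turn units [-0.    0.01  0.02] shift after turn [0.01 0.01 4.25] q6 0.97
scene bay 4 72 rib top centre A,B 0.0422 0.0368 top z 0.0796 (array([42.6, 34.5]), array([60.1, 21.3]), 2.6)
top 269 (array([484.2, 113.9]), array([200.2, 180.4]), 84.2) rear a pct99 [-0.0317 -0.0309]
   rib 65 [0.4444 0.1045 0.0603] (array([444.6, 105. ]), array([57.4, 14.1]), 86.8)
scene 452 (array([485.5, 115.3]), array([201.2, 182.3]), 84.6) rear a pct99 [-0.0296 -0.0289]
   rib 73 [0.4471 0.1064 0.0588] (array([447. , 105.6]), array([60.8, 15.4]), 85.9)
```

```bash
python3 -m handwheel '{"motion":[[0,0,0,-0.04,0,0.5,5],[0,0,0,0,0,1,5],[0,0,0,0,0,1,5],[0,0,0,0,0,0.8,5],[0,0,0,0,0,0.4,5]]}' 60
python3 -m handwheel '{"motion":[[0,0,0,0,0,0.2,5],[0,0,0,0,0,0.15,5],[0,0,0,0,0,0.1,5],[0,0,0,0,0,0,5],[0,0,0,0,0,0,5]]}' 60
python3 -m handwheel '{"motion":[[0,0,0,0,0,0.06,5],[0,0,0,0,0,0.06,5],[0,0,0,0,0,0,5],[0,0,0,0,0,0,5]]}' 60
```

```text
clock: 29.9
ee_pos: [0.468, -0.2634, 0.0612]
orientation: [-0.001, 1.0, -0.019, -0.001]
ft_force: [0.6, -0.3, -1.9]
finger_gap: 0.0132
gripper_force: 58.7
clock: 30.32
ee_pos: [0.4693, -0.2642, 0.0511]
orientation: [0.0, 1.0, -0.019, 0.0]
ft_force: [0.5, -0.5, -1.2]
finger_gap: 0.0132
gripper_force: 58.7
clock: 30.65
ee_pos: [0.4697, -0.2643, 0.048]
orientation: [0.001, 1.0, -0.019, 0.001]
ft_force: [-0.1, 1.5, 9.2]
finger_gap: 0.0135
gripper_force: 60.2
```

```bash
python3 -m handwheel '{"motion":[[0,0,0,0,0,-0.04,20],[0,0,0,0,0,0,24],[0,0,0,0,0,0,26],[0,0,0,0,0,-0.4,26],[0,0,0,0,0,-1,26]]}' 40
python3 -m handwheel '{"motion":[[0,0,0,0,0,-1,32],[0,0,0,0,0,-1,32],[0,0,0,0,0,-0.8,32],[0,0,0,0,0,0,32],[0,0,0,0,0,0,32]]}' 40
python3 - <<'E'
from h import *
shot('top');shot('scene'); go(.446,.1075,.106,np.radians(86.5-90))
E
python3 tote2.py; python3 bays.py
```

```text
clock: 31.07
ee_pos: [0.4677, -0.2632, 0.0877]
orientation: [-0.002, 1.0, -0.019, -0.002]
ft_force: [-0.6, 0.0, 0.6]
finger_gap: 0.0262
gripper_force: 0.0
clock: 31.48
ee_pos: [0.4692, -0.2642, 0.175]
orientation: [0.001, 1.0, -0.019, 0.001]
ft_force: [-0.1, -0.4, -0.7]
finger_gap: 0.032
gripper_force: 0.0
tcp [ 0.4686 -0.2637  0.1732] shift units (cur tool) [ -1.23 -12.33   2.25]
turn units [-1.000e-02  0.000e+00 -1.775e+01] shift after turn [12.31 -1.51  2.24] q6 0.97
top 268 (array([501.2, 130.8]), array([237.4, 211.2]), 84.0) rear a pct99 [-0.0315 -0.0093]
   rib 64 [0.444  0.1041 0.0604] (array([444.5, 105.1]), array([57.5, 14. ]), 86.7)
scene 460 (array([486.3, 115. ]), array([203.9, 181.4]), 84.5) rear a pct99 [-0.0295 -0.0282]
   rib 76 [0.4475 0.1064 0.0589] (array([446.8, 105.6]), array([60.8, 15.8]), 86.2)
scene bay 2 63 rib top centre A,B -0.038 0.0367 top z 0.08 (array([-38.2,  37.2]), array([61.5, 20.3]), 4.3)
scene bay 4 69 rib top centre A,B 0.0426 0.0373 top z 0.0804 (array([42.8, 34.2]), array([61.4, 18.4]), 2.1)
```

```bash
python3 -m handwheel '{"motion":[[0,0,0,-0.05,-0.5,0,32],[0,0,0,-0.1,-1,0,32],[0,0,0,-0.1,-1,0,32],[0,0,0,-0.1,-1,0,32],[0,0,0,-0.1,-1,0,32]]}' 40
python3 -m handwheel '{"motion":[[0,0,0,-0.1,-1,0,32],[0,0,0,-0.1,-1,0,32],[0,0,0,-0.1,-1,0,32],[0,0,0,-0.1,-1,0,32],[0,0,0,-0.1,-1,0,32]]}' 40
python3 -m handwheel '{"motion":[[0,0,0,-0.1,-1,0,32],[0,0,0,-0.1,-1,0,32],[0,0,-0.75,-0.08,-0.83,0,32],[0,0,-1,0,0,0,32],[0,0,-1,0,0,0,32]]}' 40
python3 -m handwheel '{"motion":[[0,0,-1,0,0,0,32],[0,0,-1,0,0,0,32],[0,0,-1,0,0,0,32],[0,0,-1,0,0,0,32],[0,0,-1,0,0,0,32]]}' 40
python3 -m handwheel '{"motion":[[0,0,-1,0,0,0,32],[0,0,-1,0,0,0,32],[0,0,-1,0,0,0,32],[0,0,-1,0,0,0,32],[0,0,-1,0,0,0,32]]}' 40
python3 -m handwheel '{"motion":[[0,0,-1,0,0,0,32],[0,0,-1,0,0,0,32],[0,0,-1,0,0,0,32],[0,0,-1,0,0,0,32],[0,0,-1,0,0,0,32]]}' 40
python3 -m handwheel '{"motion":[[0,0,0,0,0,0.8,32],[0,0,0,0,0,0.8,32],[0,0,0,0,0,0.6,32],[0,0,0,0,0,0,32],[0,0,0,0,0,0,32]]}' 40
python3 - <<'E'
from h import *
go(.446,.1075,.024,np.radians(86.5-90)); shot('scene');shot('top')
E
python3 tote2.py; python3 bays.py
```

```text
clock: 32.0
ee_pos: [0.4597, -0.1265, 0.1728]
orientation: [-0.0, 1.0, -0.02, -0.001]
ft_force: [1.5, -0.2, 1.1]
finger_gap: 0.0317
gripper_force: 0.0
clock: 32.42
ee_pos: [0.4503, 0.0239, 0.173]
orientation: [-0.0, 1.0, -0.019, -0.001]
ft_force: [0.6, 0.8, -0.1]
finger_gap: 0.0319
gripper_force: 0.0
clock: 32.83
ee_pos: [0.4451, 0.1089, 0.1729]
orientation: [0.0, 0.995, 0.104, -0.001]
ft_force: [0.1, -0.1, -0.0]
finger_gap: 0.0321
gripper_force: 0.0
clock: 33.25
ee_pos: [0.4454, 0.1075, 0.1729]
orientation: [-0.0, 0.949, 0.316, -0.001]
ft_force: [0.7, -0.6, -0.5]
finger_gap: 0.0317
gripper_force: 0.0
clock: 33.67
ee_pos: [0.4454, 0.1075, 0.1729]
orientation: [-0.0, 0.858, 0.513, -0.001]
ft_force: [-0.6, 0.8, -0.1]
finger_gap: 0.032
gripper_force: 0.0
clock: 34.08
ee_pos: [0.4454, 0.1075, 0.1729]
orientation: [-0.001, 0.727, 0.687, -0.001]
ft_force: [0.7, -0.5, -0.3]
finger_gap: 0.0323
gripper_force: 0.0
clock: 34.5
ee_pos: [0.4454, 0.1073, 0.1071]
orientation: [-0.001, 0.728, 0.685, -0.001]
ft_force: [0.4, -0.2, -0.5]
finger_gap: 0.0319
gripper_force: 0.0
tcp [0.4454 0.1073 0.1071] shift units (cur tool) [0.01 0.03 2.77]
turn units [-0.04  0.01  0.01] shift after turn [0.01 0.02 2.77] q6 0.15
top 199 (array([484.5, 113.4]), array([199.9, 181. ]), 84.2) rear a pct99 [-0.0314 -0.0307]
scene 371 (array([487.4, 115.6]), array([202. , 179.3]), 84.4) rear a pct99 [-0.0293 -0.0284]
   rib 62 [0.4478 0.1105 0.0599] (array([447.8, 108.9]), array([55. , 16.8]), 85.5)
top bay 2 83 rib top centre A,B -0.0399 0.0355 top z 0.0813 (array([-40.,  35.]), array([60.9, 15.1]), 0.8)
top bay 4 81 rib top centre A,B 0.0406 0.0339 top z 0.0816 (array([40.8, 33.8]), array([60.8, 16. ]), 1.6)
scene bay 2 66 rib top centre A,B -0.037 0.038 top z 0.0805 (array([-37.6,  36.2]), array([17.9, 59.8]), 88.9)
scene bay 4 72 rib top centre A,B 0.0436 0.0377 top z 0.08 (array([44.1, 35.8]), array([59.7, 19.4]), 0.7)
```

Bays 2 and 4 are filled and centred. I grip the third bracket and take it to bay 3.

```bash
python3 -m handwheel '{"motion":[[0,0,0,0,0.03,0.8,32],[0,0,0,0,0,0.8,32],[0,0,0,0,0,0.7,32],[0,0,0,0,0,0.45,32],[0,0,0,0,0,0,32]]}' 40
python3 -m handwheel '{"motion":[[0,0,0,0,0,0,5],[0,0,0,0,0,0,5],[0,0,0,0,0,0,5],[0,0,0,0,0,0,5],[0,0,0,0,0,0,5]]}' 60
python3 -m handwheel '{"motion":[[0,0,0,0,0,-0.4,5],[0,0,0,0,0,-1,5],[0,0,0,0,0,-1,5],[0,0,0,0,0,-1,5],[0,0,0,0,0,-1,5]]}' 60
python3 -m handwheel '{"motion":[[0,0,0,0,0,-0.8,5],[0,0,0,0,0,0,5],[0,0,0,0,0,0,5]]}' 60
python3 - <<'E'
from h import *
go(.5486,-.3373,.18,np.radians(87.8))
E
```

```text
clock: 35.02
ee_pos: [0.4469, 0.107, 0.0244]
orientation: [-0.001, 0.728, 0.685, -0.001]
ft_force: [-0.6, 0.3, -0.1]
finger_gap: 0.0319
gripper_force: 0.0
clock: 35.43
ee_pos: [0.4479, 0.1071, 0.0265]
orientation: [0.001, 0.728, 0.685, 0.001]
ft_force: [-0.6, 0.5, 8.7]
finger_gap: 0.0134
gripper_force: 59.6
clock: 35.85
ee_pos: [0.447, 0.107, 0.1594]
orientation: [0.0, 0.728, 0.685, 0.0]
ft_force: [-0.1, 0.1, -1.3]
finger_gap: 0.0131
gripper_force: 58.6
clock: 36.1
ee_pos: [0.4475, 0.1071, 0.1827]
orientation: [0.001, 0.728, 0.685, 0.001]
ft_force: [0.2, 0.1, -2.3]
finger_gap: 0.0132
gripper_force: 58.9
tcp [0.4475 0.1071 0.1827] shift units (cur tool) [-14.58   4.26   0.1 ]
turn units [ 0.03 -0.03 17.75] shift after turn [ 3.93 14.67  0.09] q6 0.15
```

```bash
python3 -m handwheel '{"motion":[[0,0,0,-0.4,0.12,0,5],[0,0,0,-0.9,0.26,0,5],[0,0,0,-1,0.292,0,5],[0,0,0,-1,0.292,0,5],[0,0,0,-1,0.292,0,5]]}' 60
python3 -m handwheel '{"motion":[[0,0,0,-1,0.292,0,5],[0,0,0,-1,0.292,0,5],[0,0,0,-1,0.292,0,5],[0,0,0,-1,0.292,0,5],[0,0,0,-1,0.292,0,5]]}' 60
python3 -m handwheel '{"motion":[[0,0,0,-1,0.292,0,5],[0,0,0,-1,0.292,0,5],[0,0,0,-1,0.292,0,5],[0,0,0,-1,0.292,0,5],[0,0,0,-1,0.292,0,5]]}' 60
python3 -m handwheel '{"motion":[[0,0,0.75,-0.28,0.08,0,5],[0,0,1,0,0,0,5],[0,0,1,0,0,0,5],[0,0,1,0,0,0,5],[0,0,1,0,0,0,5]]}' 60
python3 -m handwheel '{"motion":[[0,0,1,0,0,0,5],[0,0,1,0,0,0,5],[0,0,1,0,0,0,5],[0,0,1,0,0,0,5],[0,0,1,0,0,0,5]]}' 60
python3 -m handwheel '{"motion":[[0,0,1,0,0,0,5],[0,0,1,0,0,0,5],[0,0,1,0,0,0,5],[0,0,1,0,0,0,5],[0,0,1,0,0,0,5]]}' 60
python3 -m handwheel '{"motion":[[0,0,1,0,0,0,5],[0,0,1,0,0,0,5],[0,0,1,0,0,0,5],[0,0,0,0,0,0,5],[0,0,0,0,0,0,5]]}' 60
python3 held.py
python3 - <<'E'
from h import *
shot('top'); go(.5486,-.3373,.049,np.radians(87.8))
E
python3 bays.py
```

```text
clock: 36.52
ee_pos: [0.4766, -0.0252, 0.1802]
orientation: [-0.001, 0.728, 0.686, -0.001]
ft_force: [0.2, -0.1, -2.0]
finger_gap: 0.0134
gripper_force: 58.9
clock: 36.93
ee_pos: [0.5113, -0.1778, 0.18]
orientation: [-0.001, 0.728, 0.685, -0.0]
ft_force: [0.4, 0.8, -2.3]
finger_gap: 0.013
gripper_force: 58.9
clock: 37.35
ee_pos: [0.546, -0.3301, 0.1796]
orientation: [-0.001, 0.728, 0.685, -0.0]
ft_force: [0.9, -0.5, -2.0]
finger_gap: 0.0135
gripper_force: 58.9
clock: 37.77
ee_pos: [0.5477, -0.3371, 0.1794]
orientation: [-0.001, 0.855, 0.519, -0.001]
ft_force: [-0.3, -0.8, -1.3]
finger_gap: 0.0134
gripper_force: 58.8
clock: 38.18
ee_pos: [0.5478, -0.337, 0.1795]
orientation: [-0.001, 0.947, 0.322, -0.001]
ft_force: [0.3, 0.7, -1.6]
finger_gap: 0.0131
gripper_force: 58.8
clock: 38.6
ee_pos: [0.5478, -0.337, 0.1795]
orientation: [-0.001, 0.994, 0.109, -0.001]
ft_force: [-0.7, -0.2, -2.6]
finger_gap: 0.013
gripper_force: 58.8
clock: 39.02
ee_pos: [0.5479, -0.3371, 0.1801]
orientation: [-0.001, 1.0, -0.018, -0.001]
ft_force: [0.7, 0.4, -2.6]
finger_gap: 0.0131
gripper_force: 58.8
scene 214 a [-0.0273  0.032 ] b [-0.0246  0.0116] z [-0.0235 -0.004   0.0293]
  foot-top 95 a [-0.0261  0.0318] z med -0.0142
tcp [ 0.5481 -0.3372  0.1807] shift units (cur tool) [0.02 0.01 4.39]
turn units [-0.01  0.01  0.03] shift after turn [0.02 0.   4.39] q6 0.95
top bay 4 66 rib top centre A,B 0.0461 0.0348 top z 0.0813 (array([44.1, 34. ]), array([54.1, 15.3]), 1.2)
scene bay 2 68 rib top centre A,B -0.0376 0.0387 top z 0.0802 (array([-38. ,  35.7]), array([21.1, 61.4]), 87.0)
scene bay 4 70 rib top centre A,B 0.0429 0.0374 top z 0.0805 (array([42.1, 36.3]), array([19.8, 60.2]), 88.6)
```

```bash
python3 -m handwheel '{"motion":[[0,0,0,0.02,0,0.5,5],[0,0,0,0,0,1,5],[0,0,0,0,0,1,5],[0,0,0,0,0,0.9,5],[0,0,0,0,0,0.5,5]]}' 60
python3 -m handwheel '{"motion":[[0,0,0,0,0,0.2,5],[0,0,0,0,0,0.1,5],[0,0,0,0,0,0.06,5],[0,0,0,0,0,0,5],[0,0,0,0,0,0,5]]}' 60
python3 -m handwheel '{"motion":[[0,0,0,0,0,0.06,5],[0,0,0,0,0,0.06,5],[0,0,0,0,0,0,5],[0,0,0,0,0,0,5]]}' 60
```

```text
clock: 39.53
ee_pos: [0.5478, -0.3365, 0.0612]
orientation: [-0.001, 1.0, -0.018, -0.001]
ft_force: [0.3, 0.0, -1.9]
finger_gap: 0.0131
gripper_force: 58.8
clock: 39.95
ee_pos: [0.5493, -0.3376, 0.0548]
orientation: [0.001, 1.0, -0.019, 0.001]
ft_force: [0.2, -0.9, -1.5]
finger_gap: 0.0129
gripper_force: 58.8
clock: 40.28
ee_pos: [0.5489, -0.3374, 0.0502]
orientation: [0.0, 1.0, -0.019, 0.0]
ft_force: [-0.6, 0.1, -1.2]
finger_gap: 0.013
gripper_force: 58.8
```

```bash
python3 -m handwheel '{"motion":[[0,0,0,0,0,0.05,5],[0,0,0,0,0,0.03,5],[0,0,0,0,0,0,5],[0,0,0,0,0,0,5]]}' 60
python3 -m handwheel '{"motion":[[0,0,0,0,0,0,20],[0,0,0,0,0,0,24],[0,0,0,0,0,0,26],[0,0,0,0,0,-0.4,26],[0,0,0,0,0,-1,26]]}' 40
python3 -m handwheel '{"motion":[[0,0,0,0,0,-1,32],[0,0,0,0,0,-1,32],[0,0,0,0,0,-0.8,32],[0,0,0,0,0,0,32],[0,0,0,0,0,0,32]]}' 40
python3 - <<'E'
from h import *
im,_=shot('top');im,_=shot('scene')
save(cv2.resize(im[110:270,170:370],(800,640))[:600],'loaded',1)
go(.408,-.296,.174,np.radians(-92.2))
E
python3 bays.py;python3 tote2.py
```

```text
clock: 40.62
ee_pos: [0.5493, -0.3375, 0.0486]
orientation: [0.0, 1.0, -0.019, 0.001]
ft_force: [-0.9, 1.7, 6.6]
finger_gap: 0.0133
gripper_force: 60.0
clock: 41.03
ee_pos: [0.5475, -0.3364, 0.0873]
orientation: [-0.002, 1.0, -0.019, -0.003]
ft_force: [0.3, -0.6, 1.1]
finger_gap: 0.0261
gripper_force: 0.0
clock: 41.45
ee_pos: [0.5492, -0.3376, 0.1758]
orientation: [0.001, 1.0, -0.019, 0.001]
ft_force: [-0.5, 0.7, 0.1]
finger_gap: 0.0319
gripper_force: 0.0
tcp [ 0.5485 -0.3371  0.1733] shift units (cur tool) [-4.73 -1.19 -0.02]
turn units [-0.01  0.01 -0.01] shift after turn [-4.73 -1.19 -0.02] q6 0.96
top bay 4 66 rib top centre A,B 0.046 0.0345 top z 0.0798 (array([44.7, 34. ]), array([14.2, 54.3]), 88.6)
scene bay 2 67 rib top centre A,B -0.037 0.0388 top z 0.0799 (array([-36.8,  35.5]), array([59.3, 18.4]), 0.5)
scene bay 3 66 rib top centre A,B 0.0438 -0.0317 top z 0.0804 (array([ 43. , -32.1]), array([59.9, 20. ]), 3.2)
scene bay 4 70 rib top centre A,B 0.0441 0.0379 top z 0.08 (array([43.4, 34.8]), array([60.5, 18.6]), 3.5)
top 272 (array([501.7, 131. ]), array([237.6, 211.5]), 84.1) rear a pct99 [-0.032  -0.0088]
scene 423 (array([486.4, 115.8]), array([200.3, 181.6]), 84.5) rear a pct99 [-0.0297 -0.0286]
```

View pics/loaded.png

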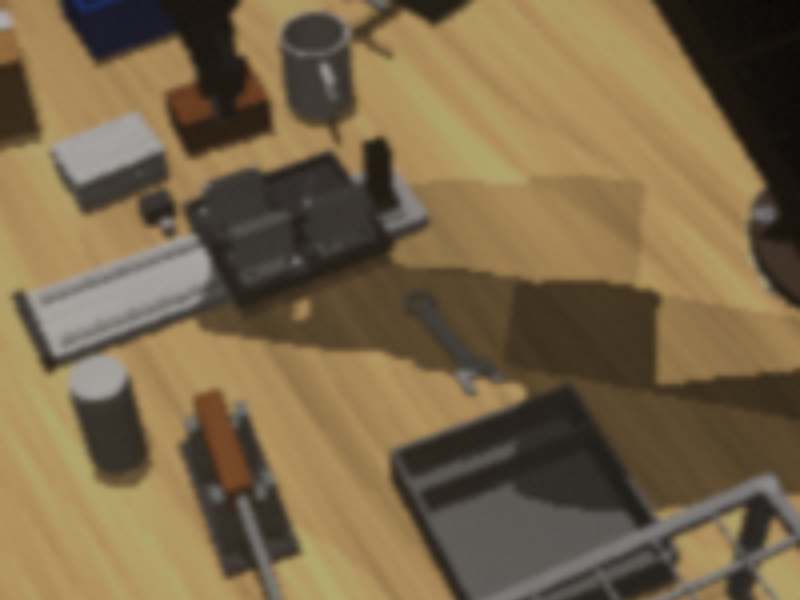

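All three brackets stand in bays, at about (235,200), (262,245) and (340,220). The tote is empty and the hook is in its cradle at (222,440). Next I locate the plunger for the detent position.

Run:
```python
from m import *
c=np.array([.5095,-.3008]); yw=np.radians(-2.2); e=np.array([np.cos(yw),np.sin(yw)]);f=np.array([-e[1],e[0]])
for n in('top','scene'):
    im,d=load(n); w=cloud(n,d); z=w[...,2]; A=(w[...,:2]-c)@e; B=(w[...,:2]-c)@f; V=cv2.cvtColor(im,cv2.COLOR_RGB2HSV)[...,2]
    k=(A>.03)&(A<.2)&(B<-.076)&(B>-.14)&(z>.014)&(z<.06); print(n,"plunger",k.sum(),"A",np.percentile(A[k],[2,10,50,90,98]).round(4),"B",np.percentile(B[k],[2,50,98]).round(4),"z",np.percentile(z[k],[5,95]).round(4))
    k&=V<80; print("  dark",k.sum(),"A",np.percentile(A[k],[2,50,98]).round(4) if k.sum() else '')
    k=(z>.08)&(z<.1)&(A<-.085)&(A>-.13)&(abs(B)<.03); print("  post A",np.percentile(A[k],[3,97]).round(4),"B",np.percentile(B[k],[3,97]).round(4))
    k=(abs(B)<.035)&(A>.1)&(A<.4)&(z>.01)&(z<.024); print("  rail far end A",np.percentile(A[k],[99,99.8]).round(4))
    k=(abs(B)<.03)&(A<-.12)&(A>-.25)&(z>.01)&(z<.024); print("  rail near end A",np.percentile(A[k],[.5,2]).round(4) if k.sum()>3 else '')
```

```text
Traceback (most recent call last):
IndexError: index -1 is out of bounds for axis 0 with size 0
```

```bash
python3 -m handwheel '{"motion":[[0,0,0,-0.5,-0.13,0,60],[0,0,0,-1,-0.25,0,60],[0,0,0,-1,-0.25,0,60],[0,0,0,-1,-0.25,0,60],[0,0,0,-1,-0.25,0,60]]}' 40
python3 -m handwheel '{"motion":[[0,0,0,-0.2,-0.06,0,60],[0,0,0,0,0,0,60],[0,0,0,0,0,0,60]]}' 40
cat > pl.py <<'E'
from m import *
c=np.array([.5095,-.3008]); yw=np.radians(-2.2); e=np.array([np.cos(yw),np.sin(yw)]);f=np.array([-e[1],e[0]])
shot('top');shot('scene')
pc=lambda X,k,p:(np.percentile(X[k],p).round(4) if k.sum()>3 else '-')
for n in('top','scene'):
    im,d=load(n); w=cloud(n,d); z=w[...,2]; A=(w[...,:2]-c)@e; B=(w[...,:2]-c)@f; V=cv2.cvtColor(im,cv2.COLOR_RGB2HSV)[...,2]
    k=(A>.06)&(A<.2)&(B<-.076)&(B>-.14)&(z>.012)&(z<.06); print(n,"plunger",k.sum(),"A",pc(A,k,[2,10,50,90,98]),"B",pc(B,k,[2,50,98]),"z",pc(z,k,[5,95]))
    k=(z>.08)&(z<.1)&(A<-.085)&(A>-.13)&(abs(B)<.03); print("  post A",pc(A,k,[3,97]),"B",pc(B,k,[3,97]))
    k=(abs(B)<.035)&(A>.1)&(A<.4)&(z>.01)&(z<.024); print("  rail far A",pc(A,k,[99,99.8]))
    k=(abs(B)<.03)&(A<-.12)&(A>-.25)&(z>.01)&(z<.024); print("  rail near A",pc(A,k,[.5,2]))
E
python3 pl.py; python3 bays.py
python3 -c "
from h import *
go(.408,-.2955,.055,np.radians(-92.2))"
```

```text
clock: 41.97
ee_pos: [0.4135, -0.2972, 0.1725]
orientation: [-0.001, 1.0, -0.019, -0.001]
ft_force: [-0.3, -0.8, 0.2]
finger_gap: 0.0599
gripper_force: 0.0
clock: 42.22
ee_pos: [0.4098, -0.2966, 0.1734]
orientation: [-0.0, 1.0, -0.02, 0.0]
ft_force: [0.3, -0.2, 0.5]
finger_gap: 0.0604
gripper_force: 0.0
top plunger 75 A [0.085  0.0884 0.1025 0.1161 0.1601] B [-0.1183 -0.1043 -0.0844] z [0.0137 0.0299]
  post A - B -
  rail far A [0.2752 0.2985]
  rail near A -
scene plunger 55 A [0.0878 0.0919 0.1052 0.1192 0.1215] B [-0.118  -0.0992 -0.0777] z [0.0137 0.0272]
  post A [-0.111  -0.0879] B [-0.0115  0.0146]
  rail far A [0.2746 0.2778]
  rail near A [-0.1351 -0.135 ]
top bay 2 78 rib top centre A,B -0.0386 0.0357 top z 0.0818 (array([-39.8,  34.6]), array([59. , 14.7]), 0.2)
top bay 3 67 rib top centre A,B 0.0435 -0.0333 top z 0.0822 (array([ 42.5, -35.3]), array([57.4, 15.4]), 0.7)
top bay 4 80 rib top centre A,B 0.0408 0.0344 top z 0.0809 (array([40.8, 34.4]), array([14.9, 60.1]), 89.8)
scene bay 2 66 rib top centre A,B -0.0377 0.038 top z 0.0799 (array([-37.2,  36.1]), array([60.5, 19.3]), 1.2)
scene bay 3 61 rib top centre A,B 0.0431 -0.0326 top z 0.0801 (array([ 43.1, -32.9]), array([59.3, 20.9]), 3.6)
scene bay 4 68 rib top centre A,B 0.0437 0.0372 top z 0.0803 (array([43.3, 34.4]), array([18.2, 58.8]), 88.1)
tcp [ 0.4104 -0.2967  0.1734] shift units (cur tool) [-0.08 -0.04  3.95]
turn units [ 0. -0. -0.] shift after turn [-0.08 -0.04  3.95] q6 0.85
```

```bash
python3 -m handwheel '{"motion":[[0,0,0,-0.08,-0.04,1,60],[0,0,0,0,0,1,60],[0,0,0,0,0,1,60],[0,0,0,0,0,0.8,60],[0,0,0,0,0,0.15,60]]}' 40
python3 -m handwheel '{"motion":[[0,0,0,0,0,0,20],[0,0,0,0,0,0,15],[0,0,0,0,0,0,15],[0,0,0,0,0,0,15],[0,0,0,0,0,0,15]]}' 40
python3 -m handwheel '{"motion":[[0,0,0,0.05,0,0,15],[0,0,0,0.1,0,0,15],[0,0,0,0.15,0,0,15],[0,0,0,0.2,0,0,15],[0,0,0,0.2,0,0,15]]}' 40
python3 -m handwheel '{"motion":[[0,0,0,0.2,0,0,15],[0,0,0,0.2,0,0,15],[0,0,0,0.2,0,0,15],[0,0,0,0.2,0,0,15],[0,0,0,0.2,0,0,15]]}' 40
python3 -m handwheel '{"motion":[[0,0,0,0.2,0,0,15],[0,0,0,0.2,0,0,15],[0,0,0,0.2,0,0,15],[0,0,0,0.2,0,0,15],[0,0,0,0.2,0,0,15]]}' 40
python3 -m handwheel '{"motion":[[0,0,0,0.1,0,0,15],[0,0,0,0.05,0,0,15],[0,0,0,0.05,0,0,15],[0,0,0,0,0,0,15],[0,0,0,0,0,0,15]]}' 40
```

```text
clock: 42.73
ee_pos: [0.4067, -0.2941, 0.0515]
orientation: [-0.002, 1.0, -0.019, -0.002]
ft_force: [-0.6, -0.2, -0.4]
finger_gap: 0.0598
gripper_force: 0.0
clock: 43.15
ee_pos: [0.4085, -0.2974, 0.0567]
orientation: [0.002, 1.0, -0.02, 0.002]
ft_force: [0.6, -13.9, -8.7]
finger_gap: 0.023
gripper_force: 44.1
clock: 43.57
ee_pos: [0.4292, -0.2983, 0.0568]
orientation: [0.002, 1.0, -0.02, 0.002]
ft_force: [-3.2, -17.7, -7.6]
finger_gap: 0.0236
gripper_force: 44.0
clock: 43.98
ee_pos: [0.4592, -0.2997, 0.0568]
orientation: [0.002, 1.0, -0.02, 0.002]
ft_force: [-2.7, -18.7, -9.1]
finger_gap: 0.0234
gripper_force: 44.0
clock: 44.4
ee_pos: [0.489, -0.301, 0.0568]
orientation: [0.002, 1.0, -0.02, 0.002]
ft_force: [-8.8, -19.5, -5.7]
finger_gap: 0.0231
gripper_force: 44.2
clock: 44.82
ee_pos: [0.4929, -0.3012, 0.0567]
orientation: [0.002, 1.0, -0.02, 0.0]
ft_force: [-10.3, -20.4, -6.3]
finger_gap: 0.0236
gripper_force: 44.3
```

```bash
python3 -m handwheel '{"motion":[[0,0,0,0.05,0,0,15],[0,0,0,0.05,0,0,15]]}' 40
python3 -m handwheel '{"motion":[[0,0,0,0.05,0,0,15],[0,0,0,0.05,0,0,15]]}' 40
python3 -m handwheel '{"motion":[[0,0,0,0.05,0,0,15],[0,0,0,0.05,0,0,15]]}' 40
python3 -m handwheel '{"motion":[[0,0,0,0.05,0,0,15],[0,0,0,0.05,0,0,15]]}' 40
python3 -m handwheel '{"motion":[[0,0,0,0.05,0,0,15],[0,0,0,0.05,0,0,15]]}' 40
```

```text
clock: 44.98
ee_pos: [0.4964, -0.3014, 0.0567]
orientation: [0.002, 1.0, -0.02, 0.001]
ft_force: [-10.3, -20.7, -6.0]
finger_gap: 0.0234
gripper_force: 44.2
clock: 45.15
ee_pos: [0.4999, -0.3015, 0.0567]
orientation: [0.002, 1.0, -0.02, 0.001]
ft_force: [-6.3, -20.8, -7.1]
finger_gap: 0.0236
gripper_force: 44.1
clock: 45.32
ee_pos: [0.5033, -0.3017, 0.0568]
orientation: [0.002, 1.0, -0.02, 0.001]
ft_force: [-4.7, -20.5, -8.3]
finger_gap: 0.0233
gripper_force: 44.0
clock: 45.48
ee_pos: [0.5065, -0.3019, 0.0568]
orientation: [0.002, 1.0, -0.02, 0.002]
ft_force: [-3.1, -20.5, -9.2]
finger_gap: 0.0233
gripper_force: 43.9
clock: 45.65
ee_pos: [0.5097, -0.302, 0.0567]
orientation: [0.002, 1.0, -0.02, 0.002]
ft_force: [-2.5, -20.1, -9.7]
finger_gap: 0.0233
gripper_force: 43.8
```

```bash
python3 -m handwheel '{"motion":[[0,0,0,0.04,0,0,15],[0,0,0,0,0,0,15]]}' 40
python3 pl.py
python3 - <<'E'
from m import *
c=np.array([.5095,-.3008]); yw=np.radians(-2.2); e=np.array([np.cos(yw),np.sin(yw)]);f=np.array([-e[1],e[0]])
for n in('top','scene'):
    im,d=load(n); w=cloud(n,d); z=w[...,2]; A=(w[...,:2]-c)@e; B=(w[...,:2]-c)@f
    for lo,hi in((.005,.06),(-.06,-.005)):
      for a0,a1 in((.02,.1),(.105,.18)):
        k=(z>.072)&(z<.092)&(B>lo)&(B<hi)&(A>a0)&(A<a1)
        if k.sum()>20: print(n,"rib",lo,k.sum(),fitrect(np.c_[A[k],B[k]]))
E
```

```text
clock: 45.82
ee_pos: [0.5109, -0.3021, 0.0567]
orientation: [0.002, 1.0, -0.02, 0.002]
ft_force: [-2.3, -20.3, -9.9]
finger_gap: 0.0233
gripper_force: 43.9
top plunger 75 A [0.079  0.0869 0.1019 0.1156 0.1171] B [-0.1187 -0.1037 -0.0783] z [0.0146 0.0289]
  post A - B -
  rail far A [0.3583 0.3666]
  rail near A -
scene plunger 29 A [0.0892 0.0919 0.1    0.1194 0.1512] B [-0.1166 -0.106  -0.0853] z [0.0159 0.0263]
  post A - B -
  rail far A [0.2777 0.278 ]
  rail near A [-0.1349 -0.1338]
top rib 0.005 45 (array([70.1, 34.7]), array([13.8, 46.6]), 89.9)
top rib 0.005 78 (array([143.4,  33.6]), array([15.8, 59.9]), 89.5)
top rib -0.06 70 (array([142.2, -34.4]), array([14.7, 59.2]), 88.9)
scene rib 0.005 71 (array([65.6, 34.8]), array([60.2, 22.2]), 4.1)
scene rib 0.005 74 (array([146.5,  34.2]), array([59.9, 22.9]), 0.9)
scene rib -0.06 68 (array([146.1, -33.8]), array([21.3, 59.6]), 89.9)
```

```bash
python3 -m handwheel '{"motion":[[0,0,0,0,0,0,28],[0,0,0,0,0,0,45],[0,0,0,0,0,0,60],[0,0,0,0,0,0,60],[0,0,0,0,0,0,60]]}' 40
python3 -m handwheel '{"motion":[[0,0,0,0,0,-0.5,60],[0,0,0,0,0,-1,60],[0,0,0,0,0,-1,60],[0,0,0,0,0,-1,60],[0,0,0,0,0,-1,60]]}' 40
python3 -m handwheel '{"motion":[[0,0,0,-0.5,0,0,60],[0,0,0,-0.5,0,0,60],[0,0,0,-0.5,0,0,60],[0,0,0,0,0,0,60],[0,0,0,0,0,0,60]]}' 40
python3 pl.py
python3 - <<'E'
from m import *
c=np.array([.5095,-.3008]); yw=np.radians(-2.2); e=np.array([np.cos(yw),np.sin(yw)]);f=np.array([-e[1],e[0]])
for n in('top','scene'):
    im,d=load(n); w=cloud(n,d); z=w[...,2]; A=(w[...,:2]-c)@e; B=(w[...,:2]-c)@f
    for lo,hi in((.005,.06),(-.06,-.005)):
      for a0,a1 in((.02,.1),(.105,.18)):
        k=(z>.072)&(z<.092)&(B>lo)&(B<hi)&(A>a0)&(A<a1)
        if k.sum()>20: print(n,"rib",lo,k.sum(),fitrect(np.c_[A[k],B[k]]))
    k=(z>.08)&(z<.1)&(A<.03)&(A>-.05)&(abs(B)<.03); print("  post A",np.percentile(A[k],[3,50,97]).round(4) if k.sum()>4 else '')
save(load('scene')[0],'final')
E
```

```text
clock: 46.33
ee_pos: [0.5104, -0.2988, 0.0558]
orientation: [0.0, 1.0, -0.019, 0.0]
ft_force: [0.1, -0.1, -0.9]
finger_gap: 0.06
gripper_force: 0.0
clock: 46.75
ee_pos: [0.51, -0.2985, 0.1918]
orientation: [0.0, 1.0, -0.019, 0.0]
ft_force: [0.7, 0.1, 0.7]
finger_gap: 0.0601
gripper_force: 0.0
clock: 47.17
ee_pos: [0.4652, -0.2972, 0.1907]
orientation: [0.0, 1.0, -0.02, 0.0]
ft_force: [0.4, -0.4, 0.1]
finger_gap: 0.0601
gripper_force: 0.0
top plunger 79 A [0.0873 0.0897 0.1048 0.1199 0.1838] B [-0.1243 -0.1027 -0.0768] z [0.0123 0.0299]
  post A - B -
  rail far A [0.3556 0.3932]
  rail near A -
scene plunger 34 A [0.0654 0.0887 0.0994 0.1214 0.1874] B [-0.1256 -0.1062 -0.0765] z [0.0174 0.031 ]
  post A - B -
  rail far A [0.2777 0.2781]
  rail near A [-0.1348 -0.1339]
top rib 0.005 81 (array([62.6, 34.5]), array([60. , 14.6]), 1.3)
top rib 0.005 75 (array([143.9,  33.5]), array([61.4, 15.1]), 0.8)
top rib -0.06 74 (array([142.8, -34.4]), array([15.5, 59.3]), 87.7)
  post A 
scene rib 0.005 74 (array([65.4, 36.5]), array([22.4, 59.6]), 89.7)
scene rib 0.005 72 (array([146.7,  34.8]), array([60.5, 21.5]), 0.2)
scene rib -0.06 68 (array([145.7, -35.2]), array([60. , 21.8]), 3.6)
  post A [-0.0072  0.0039  0.0141]
```

View pics/final.png

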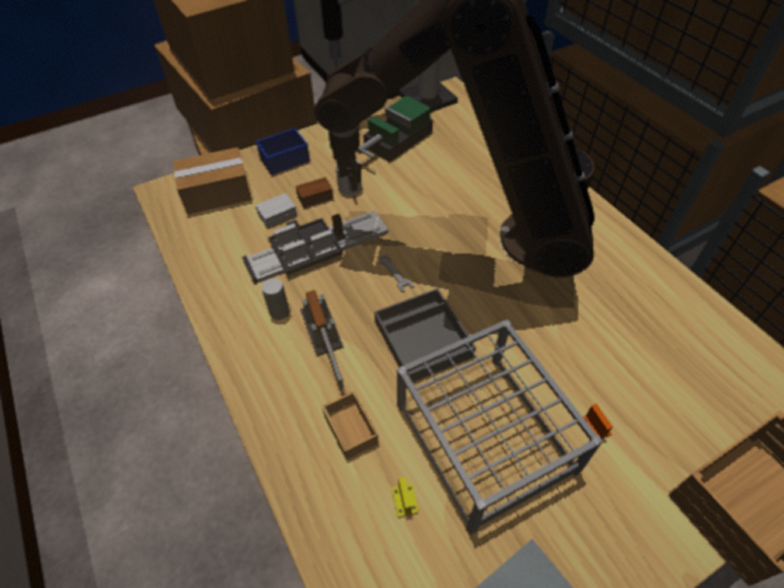

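The carrier now stands beside the plunger, at about (310,248) in the 784x588 view. The brackets are upright, the hook is in its cradle, and the bystanders are in place. I test the detent with a light push on the post using closed fingers.

```bash
python3 -m handwheel '{"motion":[[0,0,0,0,0,1,20],[0,0,0,0,0,1,0],[0,0,0,0,0,1,0],[0,0,0,0,0,1,0],[0,0,0,0,0,0.3,0]]}' 40
python3 -m handwheel '{"motion":[[0,0,0,0.2,0,0,0],[0,0,0,0.2,0,0,0],[0,0,0,0.1,0,0,0],[0,0,0,0,0,0,0],[0,0,0,0,0,0,0]]}' 40
python3 -m handwheel '{"motion":[[0,0,0,0.07,0,0,0],[0,0,0,0,0,0,0]]}'
python3 -m handwheel '{"motion":[[0,0,0,0.07,0,0,0],[0,0,0,0,0,0,0]]}'
python3 -m handwheel '{"motion":[[0,0,0,0.04,0,0,0],[0,0,0,0,0,0,0]]}'
```

```text
clock: 47.68
ee_pos: [0.4646, -0.2961, 0.0574]
orientation: [-0.002, 1.0, -0.019, -0.002]
ft_force: [-0.0, 0.7, -0.4]
finger_gap: 0.0004
gripper_force: 0.0
clock: 48.1
ee_pos: [0.4809, -0.298, 0.0625]
orientation: [0.001, 1.0, -0.019, 0.001]
ft_force: [0.7, 1.0, -0.0]
finger_gap: 0.0001
gripper_force: 0.0
clock: 48.27
ee_pos: [0.4826, -0.298, 0.0619]
orientation: [0.0, 1.0, -0.019, 0.0]
ft_force: [0.6, 0.2, 0.2]
finger_gap: -0.0003
gripper_force: 0.0
clock: 48.43
ee_pos: [0.4846, -0.298, 0.0614]
orientation: [0.0, 1.0, -0.019, 0.0]
ft_force: [0.5, -0.1, -0.1]
finger_gap: 0.0002
gripper_force: 0.0
clock: 48.6
ee_pos: [0.4856, -0.298, 0.0612]
orientation: [-0.0, 1.0, -0.019, -0.0]
ft_force: [-0.8, -0.7, 0.7]
finger_gap: 0.0001
gripper_force: 0.1
```

```bash
for i in 1; do
python3 -m handwheel '{"motion":[[0,0,0,0.04,0,0,0],[0,0,0,0,0,0,0]]}' | egrep 'ee_pos|ft_'
python3 -m handwheel '{"motion":[[0,0,0,0.03,0,0,0],[0,0,0,0,0,0,0]]}' | egrep 'ee_pos|ft_'
python3 -m handwheel '{"motion":[[0,0,0,0.03,0,0,0],[0,0,0,0,0,0,0]]}' | egrep 'ee_pos|ft_'
python3 -m handwheel '{"motion":[[0,0,0,0.03,0,0,0],[0,0,0,0,0,0,0]]}' | egrep 'ee_pos|ft_'
done
```

```text
ee_pos: [0.4859, -0.2979, 0.0612]
ft_force: [-6.5, -1.7, 3.9]
ee_pos: [0.4862, -0.2979, 0.0612]
ft_force: [-11.3, -2.0, 4.9]
ee_pos: [0.4865, -0.2979, 0.0612]
ft_force: [-15.0, -3.2, 7.8]
ee_pos: [0.4866, -0.2979, 0.0612]
ft_force: [-19.9, -3.6, 10.5]
```

```bash
python3 -m handwheel '{"motion":[[0,0,0,-0.1,0,0,0],[0,0,0,-0.3,0,0,0],[0,0,0,-0.4,0,0,0],[0,0,0,0,0,-1,0],[0,0,0,0,0,-1,0]]}' | egrep 'ee_pos|ft_'
python3 -m handwheel '{"motion":[[0,0,0,-1,0,-1,0],[0,0,0,-1,0,-1,0],[0,0,0,-0.2,0,0,0],[0,0,0,0,0,0,0],[0,0,0,0,0,0,0]]}' | egrep 'ee_pos|ft_'
cat > car.py <<'E'
from m import *
c=np.array([.5095,-.3008]); yw=np.radians(-2.2); e=np.array([np.cos(yw),np.sin(yw)]);f=np.array([-e[1],e[0]])
shot('top');shot('scene')
for n in('top','scene'):
    im,d=load(n); w=cloud(n,d); z=w[...,2]; A=(w[...,:2]-c)@e; B=(w[...,:2]-c)@f; V=cv2.cvtColor(im,cv2.COLOR_RGB2HSV)[...,2]
    for lo,hi in((.005,.06),(-.06,-.005)):
      for a0,a1 in((.02,.1),(.105,.18)):
        k=(z>.072)&(z<.092)&(B>lo)&(B<hi)&(A>a0)&(A<a1)
        if k.sum()>20: print(n,"rib",lo,k.sum(),fitrect(np.c_[A[k],B[k]]))
    k=(z>.082)&(z<.1)&(A<.03)&(A>-.05)&(abs(B)<.03); print("  post A",np.percentile(A[k],[3,50,97]).round(4) if k.sum()>4 else '')
    k=(z>.019)&(z<.040)&(abs(B)<.065)&(A>-.02)&(A<.22)&(V<95); print("  tray A",np.percentile(A[k],[.5,2,98,99.5]).round(4))
    k=(z>.021)&(z<.06)&(A>.07)&(A<.14)&(B<-.08)&(B>-.13)&(V<90); print("  plunger",k.sum(),np.percentile(A[k],[3,50,97]).round(4),np.percentile(B[k],[3,97]).round(4))
im=load('top')[0]; p=proj('top',[[.6,-.31,.03]])[0].astype(int); print(p)
cv2.imwrite('pics/car.png',cv2.resize(im[p[1]-50:p[1]+60,p[0]-60:p[0]+60],(654,600),interpolation=2)[...,::-1])
E
python3 car.py
```

```text
ee_pos: [0.4641, -0.2966, 0.1206]
ft_force: [1.0, 0.3, 0.8]
ee_pos: [0.4006, -0.2948, 0.18]
ft_force: [-0.5, 0.5, -0.6]
top rib 0.005 76 (array([62.3, 34.3]), array([59.2, 15.2]), 1.8)
top rib 0.005 78 (array([145. ,  33.2]), array([14.7, 61.5]), 89.8)
top rib -0.06 72 (array([142. , -35.1]), array([15.4, 60.1]), 88.3)
  post A [-0.0099  0.0009  0.012 ]
  tray A [-0.0133 -0.0055  0.1841  0.1864]
  plunger 34 [0.0866 0.1011 0.1166] [-0.1139 -0.0921]
scene rib 0.005 69 (array([65.2, 34. ]), array([60.5, 18.8]), 2.0)
scene rib 0.005 71 (array([146.7,  35.9]), array([59.7, 21.6]), 4.4)
scene rib -0.06 68 (array([145.8, -34.2]), array([21., 60.]), 89.6)
  post A [-0.0064  0.0038  0.014 ]
  tray A [-0.009  -0.0011  0.1894  0.1901]
  plunger 7 [0.0912 0.0958 0.1137] [-0.1123 -0.0915]
[370 190]
```

View pics/car.png

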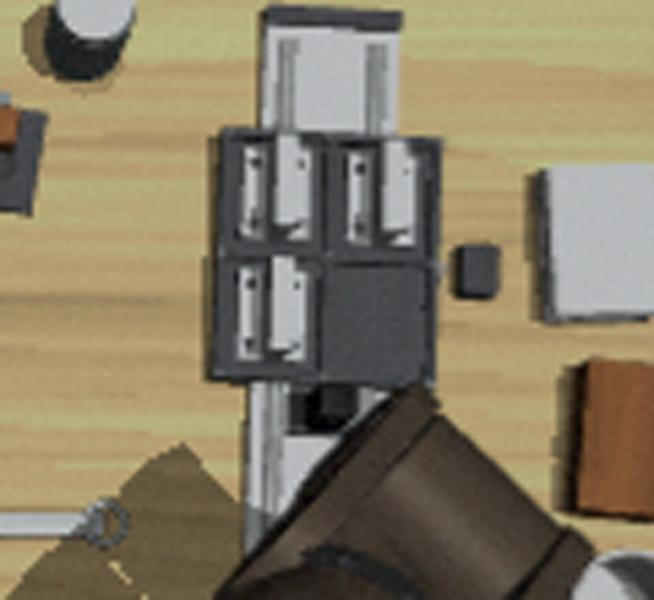

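```bash
python3 -c "
from h import *
go(.5108,-.3022,.175,np.radians(-92.2))"
```

```text
tcp [ 0.401  -0.2946  0.1792] shift units (cur tool) [3.67 0.11 0.14]
turn units [-0.01  0.01 -0.  ] shift after turn [3.67 0.11 0.14] q6 0.84
```

```bash
python3 -m handwheel '{"motion":[[0,0,0,0.67,0.02,0,60],[0,0,0,1,0.03,0,60],[0,0,0,1,0.03,0,60],[0,0,0,1,0.03,0,60],[0,0,0,0,0,1,60]]}' 40 | egrep 'ee_pos|ft_'
python3 -m handwheel '{"motion":[[0,0,0,0,0,1,60],[0,0,0,0,0,1,60],[0,0,0,0,0,1,60],[0,0,0,0,0,0,60],[0,0,0,0,0,0,60]]}' | egrep 'ee_pos|ft_'
python3 -m handwheel '{"motion":[[0,0,0,0,0,0,20],[0,0,0,0,0,0,15],[0,0,0,0,0,0,15],[0,0,0,0,0,0,15],[0,0,0,0,0,0,15]]}' 25 | egrep 'ee_pos|ft_'
python3 -m handwheel '{"motion":[[0,0,0,-0.03,0,0,15],[0,0,0,0,0,0,15]]}' | egrep 'ee_pos|ft_'
python3 -m handwheel '{"motion":[[0,0,0,-0.03,0,0,15],[0,0,0,0,0,0,15]]}' | egrep 'ee_pos|ft_'
python3 -m handwheel '{"motion":[[0,0,0,-0.03,0,0,15],[0,0,0,0,0,0,15]]}' | egrep 'ee_pos|ft_'
```

```text
ee_pos: [0.5171, -0.3035, 0.1524]
ft_force: [0.2, -0.4, -0.5]
ee_pos: [0.5103, -0.3015, 0.0583]
ft_force: [-0.4, -0.2, 0.7]
ee_pos: [0.5109, -0.3023, 0.0618]
ft_force: [-0.2, 2.5, 5.1]
ee_pos: [0.5106, -0.3023, 0.0618]
ft_force: [3.9, 4.6, 5.4]
ee_pos: [0.5104, -0.3023, 0.0618]
ft_force: [7.5, 4.3, 3.1]
ee_pos: [0.5101, -0.3023, 0.0618]
ft_force: [12.2, 5.7, 1.7]
```

It resists firmly in both directions (over 12 N, against about 3 N when sliding), so it sits in the detent. I undo the nudge, let go and back off.

```bash
python3 -m handwheel '{"motion":[[0,0,0,0.09,0,0,15],[0,0,0,0,0,0,15],[0,0,0,0,0,0,40],[0,0,0,0,0,0,60],[0,0,0,0,0,0,60]]}' | egrep 'ee_pos|ft_'
python3 -m handwheel '{"motion":[[0,0,0,0,0,-0.5,60],[0,0,0,0,0,-1,60],[0,0,0,0,0,-1,60],[0,0,0,0,0,-1,60],[0,0,0,0,0,-1,60]]}' | egrep 'ee_pos|ft_'
python3 -m handwheel '{"motion":[[0,0,0,-1,0,0,60],[0,0,0,-1,0,0,60],[0,0,0,-1,0,0,60],[0,0,0,0,0,0,60],[0,0,0,0,0,0,60]]}' | egrep 'ee_pos|ft_'
python3 car.py; python3 tote2.py
python3 - <<'E'
from m import *
for n in('top','scene'):
    im,d=load(n); w=cloud(n,d); x,y,z=w[...,0],w[...,1],w[...,2]; H=cv2.cvtColor(im,cv2.COLOR_RGB2HSV)
    k=(z>.086)&(z<.105)&(x>.6)&(x<.8)&(y>-.12)&(y<.03)&(H[...,1]>110)&(H[...,0]<15); print(n,"handle",k.sum(),fitrect(w[k]),np.nanmedian(z[k]).round(4))
E
```

```text
ee_pos: [0.5106, -0.3024, 0.0606]
ft_force: [-1.1, 0.1, 0.2]
ee_pos: [0.5102, -0.3022, 0.1966]
ft_force: [-0.5, -0.8, 0.4]
ee_pos: [0.4198, -0.299, 0.1957]
ft_force: [-0.2, -1.0, 0.6]
top rib 0.005 79 (array([63.2, 34.3]), array([15.3, 59.8]), 89.9)
top rib 0.005 78 (array([143.6,  34. ]), array([15.1, 60.7]), 89.3)
top rib -0.06 70 (array([142.5, -35.8]), array([14.9, 57.3]), 88.2)
  post A [-0.0099  0.004   0.012 ]
  tray A [-0.0118  0.0038  0.1838  0.1859]
  plunger 36 [0.0866 0.1049 0.1165] [-0.1138 -0.0952]
scene rib 0.005 72 (array([65.4, 36. ]), array([21.8, 60.1]), 88.8)
scene rib 0.005 72 (array([146.4,  34.6]), array([24.3, 60.8]), 89.7)
scene rib -0.06 70 (array([146.6, -36.2]), array([59.5, 20.4]), 0.5)
  post A [-0.0065  0.0044  0.0144]
  tray A [-0.0088 -0.0009  0.1894  0.1901]
  plunger 7 [0.0923 0.0968 0.104 ] [-0.1098 -0.0897]
[370 190]
top 303 (array([484.6, 113.8]), array([200.3, 181.2]), 84.3) rear a pct99 [-0.0313 -0.0306]
scene 415 (array([486.3, 114.8]), array([203.8, 181.5]), 84.5) rear a pct99 [-0.03   -0.0289]
top handle 209 (array([694.2, -45.9]), array([108.1,  26.2]), 79.5) 0.0935
scene handle 190 (array([697. , -42.4]), array([105.,  26.]), 79.2) 0.0934
```

Everything checks out, so I hand it in.

```bash
python3 -c "
from bench import robot
print(robot.sign_off())"
```

```text
the job is handed in; nothing more can be done
None
```

I handed the job in: the tote is fully out of the rack, the hook is back in its cradle, and the three brackets that were there stand in bays 2, 3 and 4; the carrier is beside the plunger and holds firm both ways, so I take it to be in the detent.

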